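Feed cigar canisters from the hopper and stand them in the packing lane

TASK

Pull the hopper's red slide gate right out so that all the canisters in it roll out into the tray, then push the gate fully shut again. Stand every canister, also one that may lie tipped over on the table, upright on its base in the packing lane, between the two already standing there or wherever there is room, and leave those two standing in the lane as well; do not shove the jar, the tub or the cigar box about.

Things in the scene. Friction and masses are not known exactly. Their poses are not given: they have to be found in the camera images.
- station: The fixed plywood hopper and its catch tray, one unit. Origin on the table under the middle of the tray; +z up, +y uphill (from the tray to the hopper), +x to the side away from the robot. Canisters roll down it on their sides, bottoms towards -x, stoppers towards +x, and come to rest in the tray in a row, touching, against the end stop at its low end.
- tray (a point): Middle of the tray's floor. In the station's frame the tray runs from y -0.125 (end stop, 58 mm high) to 0.12 (hopper); floor 14 mm above the table at the stop, 41 mm at the hopper. Canisters roll between a slick curb 10 mm above the floor (x 0.024 to 0.033) and a rail 28 mm above it (x -0.072 to -0.063); the stoppers overhang the curb, nothing below them; a thin fence stands past their ends (x 0.069 to 0.076, y -0.02 to 0.12), 30 mm above the floor.
- hopper (a point): Centre of the hopper's open top, 232 mm above the table. The hopper is a box on the station, y 0.118 to 0.316, x -0.073 to 0.077. The canisters lie side by side on the gate plate, its floor; when that is drawn they drop onto a ramp that leads under the hopper's front into the tray.
- gate (a joint): Slide gate: level steel plate (top 162 mm above the table), the hopper's floor under the canisters' bodies. 0 = fully shut; it is drawn out over the tray along the station's -y, 0.195 m = fully open; stays where it is left. About 4 to 8 N to move. The last canister drops when it is 0.16 m open.
- gate_handle (a point): Centre of the gate's red handle bar: 80 mm long along the station's x, 16 mm thick along the station's y, 18 mm high, on a 20 mm wide stem standing on a 44 mm wide tongue, 52 mm long, of the plate, which reaches out of the hopper's front; 217 mm above the table, 41 mm before the hopper's front when shut; moves with the gate.
- lane: The fixed packing lane, a cardboard floor with wooden rails. Origin on the table under its centre; its length is along its y, +z up. Floor 8 mm above the table, inside 70 mm wide (x -0.035 to 0.035) and 420 mm long (y -0.21 to 0.21); rails all round, 10 mm thick, 34 mm above the table.
- tin1: A canister: aluminium cylinder 54 mm in diameter and 80 mm long, with a red band round it and, on its top, a dark wooden stopper 26 mm in diameter and 42 mm long (122 mm in all, about 150 g, most of it in the weighted base: centre of mass 26 mm above the bottom). Origin at the centre of its flat bottom, +z along its axis towards the stopper. Starts lying in the hopper, or is absent.
- tin2: A canister: aluminium cylinder 54 mm in diameter and 80 mm long, with a yellow band round it and, on its top, a dark wooden stopper 26 mm in diameter and 42 mm long (122 mm in all, about 150 g, most of it in the weighted base: centre of mass 26 mm above the bottom). Origin at the centre of its flat bottom, +z along its axis towards the stopper. Starts lying in the hopper, or is absent.
- tin3: A canister: aluminium cylinder 54 mm in diameter and 80 mm long, with a blue band round it and, on its top, a dark wooden stopper 26 mm in diameter and 42 mm long (122 mm in all, about 150 g, most of it in the weighted base: centre of mass 26 mm above the bottom). Origin at the centre of its flat bottom, +z along its axis towards the stopper. Starts lying in the hopper, or is absent.
- tin4: A canister: aluminium cylinder 54 mm in diameter and 80 mm long, with a green band round it and, on its top, a dark wooden stopper 26 mm in diameter and 42 mm long (122 mm in all, about 150 g, most of it in the weighted base: centre of mass 26 mm above the bottom). Origin at the centre of its flat bottom, +z along its axis towards the stopper. Starts tipped over on the table between the tray and the lane, or is absent.
- standing_a: A canister: aluminium cylinder 54 mm in diameter and 80 mm long, with a white paper band round it and, on its top, a dark wooden stopper 26 mm in diameter and 42 mm long (122 mm in all, about 150 g, most of it in the weighted base: centre of mass 26 mm above the bottom). Origin at the centre of its flat bottom, +z along its axis towards the stopper. Stands in the lane, near its -y end.
- standing_b: A canister: aluminium cylinder 54 mm in diameter and 80 mm long, with a white paper band round it and, on its top, a dark wooden stopper 26 mm in diameter and 42 mm long (122 mm in all, about 150 g, most of it in the weighted base: centre of mass 26 mm above the bottom). Origin at the centre of its flat bottom, +z along its axis towards the stopper. Stands in the lane, near its +y end.
- tin1_stopper (a point): Middle of that canister's stopper, on its axis, 101 mm from its bottom.
- tin2_stopper (a point): Middle of that canister's stopper, on its axis, 101 mm from its bottom.
- tin3_stopper (a point): Middle of that canister's stopper, on its axis, 101 mm from its bottom.
- tin4_stopper (a point): Middle of that canister's stopper, on its axis, 101 mm from its bottom.
- standing_a_stopper (a point): Middle of that canister's stopper, on its axis, 101 mm from its bottom.
- standing_b_stopper (a point): Middle of that canister's stopper, on its axis, 101 mm from its bottom.
- jar: Bystander: amber jar with a brass lid, 72 mm in diameter and 85 mm high; origin under its centre.
- tub: Bystander: clear open plastic tub 130 x 100 x 60 mm; origin under its centre.
- cigar_box: Bystander: closed wooden cigar box 130 x 170 x 50 mm; origin under its centre.

How it is judged:
On the way, in this order (a step that is already met when the one before it is completed fails the run):
1. the gate is drawn out (more than 160 mm) (value of joint gate above 0.16 m), for 0.1 s.
2. every canister is out of the hopper and the gate is shut again (within 6 mm) (y of each of tin1, tin2, tin3 in the frame of station below 0.11 m and value of joint gate below 0.006 m), for 0.2 s.
At the end, for the whole second after the job is handed in: The gate is shut within 6 mm; every canister, the two that stood there included, stands still in the lane, base on its floor between the rails, within 0.12 rad of upright (value of joint gate below 0.006 m and angle between each of tin1, tin2, tin3, tin4, standing_a, standing_b's own z axis and vertical below 0.12 rad and x of tin1 in the frame of lane between -0.03 and 0.03 m and y of tin1 in the frame of lane between -0.2 and 0.2 m and z of tin1 in the frame of lane between -0.005 and 0.016 m and linear speed of each of tin1, tin2, tin3, tin4, standing_a, standing_b below 0.03 m/s and z of each of tin1_stopper, tin2_stopper, tin3_stopper, tin4_stopper, standing_a_stopper, standing_b_stopper in the frame of lane above 0.09 m and x of tin2 in the frame of lane between -0.03 and 0.03 m and y of tin2 in the frame of lane between -0.2 and 0.2 m and z of tin2 in the frame of lane between -0.005 and 0.016 m and x of tin3 in the frame of lane between -0.03 and 0.03 m and y of tin3 in the frame of lane between -0.2 and 0.2 m and z of tin3 in the frame of lane between -0.005 and 0.016 m and x of tin4 in the frame of lane between -0.03 and 0.03 m and y of tin4 in the frame of lane between -0.2 and 0.2 m and z of tin4 in the frame of lane between -0.005 and 0.016 m and x of standing_a in the frame of lane between -0.03 and 0.03 m and y of standing_a in the frame of lane between -0.2 and 0.2 m and z of standing_a in the frame of lane between -0.005 and 0.016 m and x of standing_b in the frame of lane between -0.03 and 0.03 m and y of standing_b in the frame of lane between -0.2 and 0.2 m and z of standing_b in the frame of lane between -0.005 and 0.016 m); the robot touches nothing.
It fails at once if the jar is shoved more than 4 cm (distance of jar from where it was at the start of the episode above 0.04 m).
It fails at once if the tub is shoved more than 4 cm (distance of tub from where it was at the start of the episode above 0.04 m).
It fails at once if the cigar box is shoved more than 4 cm (distance of cigar_box from where it was at the start of the episode above 0.04 m).
Of tin1, tin2, tin3, tin4 only 3 to 4 are there at a start; the rules pass over those that are not, and their reading is None.
At some moment in a run one of tin1, tin2, tin3, tin4, standing_a, standing_b may be knocked a few centimetres aside while the robot is not near it.
Once in a run the grip may slacken for a moment while it holds something.
It also fails if it takes over 210 s, if anything falls off the work surface, if the arm or the gripper's body presses on something with over 40 N, if the wrist force passes 120 N, or if a joint passes its speed limit or range.

ROBOT

A 6-joint arm with a two-finger parallel gripper is mounted at the origin on the work surface. World frame = base frame: x ahead of the robot, y to its left, z up, the work surface at z = 0. Lengths are in m, angles in rad, forces in N, time in s.
With the tool pointing down it reaches from about 0.4 to 0.825 m from the base axis. Payload 7 kg.
Tool frame: the origin (TCP) lies between the finger pads; the fingertips stand 8 mm ahead of it and the grasp point (between the pads) lies 11 mm behind it (arm.finger_overhang is the distance from the TCP to the fingertips, in m); z points along the fingers, y is the line along which they close (so a half turn about z gives the same grasp; the last joint's range is limited). The gripper opens to 88 mm and grips with 3 to 60 N. Pads are 19 mm wide; open, the fingers measure 130 mm over their backs; the gripper's body (78 mm by 193 mm) begins 47 mm behind the grasp point.
Start: joints at [1.424, 0.359, 0.012, 0, -1.224, -0.288], TCP at [0.284, 0.612, 0.235] pointing down, gripper open.
Joint ranges: [-3.07, 3.07], [-1.43, 2.12], [-1.02, 1.25], [-3.03, 1.67], [-3.05, -0], [-3.03, 3.03]. Speed limits (rad/s): [2.39, 2.39, 3.01, 3.14, 3.14, 3.14].

INTERFACE

Orientations are given as [roll, pitch, yaw] about the fixed x, y, z axes, in that order (R = Rz(yaw) Ry(pitch) Rx(roll)).
In Python, from station import arm gives the robot as it stands.
- The arm moves only by the tool move_arm, never from a script. Its argument "rows" is text: rows parted by semicolons, each of 7 numbers parted by spaces: the turn, a rotation vector about the tool's x, y, z in degrees, then the shift along the tool's x, y, z in m, then the finger opening in m, from 0 to 0.0876. A call has 1 to 8 rows; each row shifts and turns the commanded pose from where the row before left it, along the tool's axes as they then stand; what a row does not reach is not made up. A row lasts 1/8 s, in which the tool goes at most 62.5 mm and 10.7 degrees, less where a joint would pass 70% of its speed; a pose out of reach is approached as far as the arm can. A call is refused whole if a number of a shift passes 0.0625 or a number of a turn 10.7, either way. A call with a gripper value outside its range is refused whole. The fingers move at their own pace and stop on an object; "squeeze" is the grip in N (left out, the last holds). Time passes only in rows, so rows that do not move let the fingers close. It gives the time, the measured TCP pose, the force, the opening and the grip force at its end, in the units of the state.
- arm.get_state(): the state, without advancing time (a new reading comes with each control period).
- arm.grab_frame(name): name is "scene" or "top"; returns (picture, depth): 480x640x3 uint8, blue, green, red; 480x640 float32, m along the optical axis (not along the pixel's ray), 0 where there is no reading.
- arm.camera_model(name): a dict with "mtx" (3x3 intrinsics, pixels), "camera_from_world" (4x4, takes a point from world to camera coordinates). Camera axes: x right, y down, z forward; pixel columns grow to the right and rows downward; lengths in m; the calibration is good to about 2 mm. A picture is of the moment at which its call begins. camera_model takes no time and is no camera call.
- arm.job_done(): hands the job in; it is judged then, once.
The state is a dict: "t": time; "q": joint angles; "qd": joint speeds; "joint_efforts": joint torques, N m; "eef_pos": TCP position; "ee_rot": TCP orientation; "force": force on the tool from outside, world axes, zero at the start; "moment": the same for the moment, N m; "width": finger opening in m; "gripper_force": force on a finger pad.
Only numpy, scipy, OpenCV 4.12 (cv2) and the standard library are available. Lean on these libraries where they do the work, as an engineer would, in place of code of your own. Each camera call takes 0.05 s, during which the arm holds its last target. There are 200 camera calls.

## Working session

There is one attempt and no reset: what is moved stays moved. The work goes in short steps, Python scripts to look and compute and a tool call to move; the robot and the scene stay as the last step left them, time stands still between calls to the robot, and variables do not carry over. Pictures are saved under pics/ and viewed, at most 14 in all, crops included, and the job is handed in when it is done.

Besides the shell and the picture viewer there is one more tool, called after "Emit:" as name(argument=value, ...), one argument or row to a line, values as JSON. move_arm: Moves the arm, as the interface text tells. Its arguments: {"type":"object","properties":{"rows":{"type":"string"},"squeeze":{"type":"number"}},"required":["rows"]}

```bash
mkdir -p pics; ls
cat > h.py <<'E'
import numpy as np, cv2
from station import arm
def grab(n,save=None):
    im,d=arm.grab_frame(n)
    if save: cv2.imwrite('pics/'+save,im)
    return im,d,arm.camera_model(n)
def deproj(m,uv,d):
    K=m['mtx'];T=np.linalg.inv(m['camera_from_world'])
    uv=np.atleast_2d(uv).astype(float);d=np.atleast_1d(d)
    r=np.c_[uv,np.ones(len(uv))]@np.linalg.inv(K).T*d[:,None]
    return r@T[:3,:3].T+T[:3,3]
def ray(m,uv,z):
    T=np.linalg.inv(m['camera_from_world']);o=T[:3,3]
    p=deproj(m,uv,np.ones(len(np.atleast_2d(uv))));v=p-o
    return o+v*((z-o[2])/v[:,2])[:,None]
def proj(m,P):
    P=np.atleast_2d(P);T=np.array(m['camera_from_world'])
    c=P@T[:3,:3].T+T[:3,3];q=c@np.array(m['mtx']).T
    return q[:,:2]/q[:,2:]
E
python3 - <<'E'
from h import *
np.set_printoptions(precision=3,suppress=True)
for n in('scene','top'):
    im,d,m=grab(n,n+'0.png');print(n,m['mtx'],m['camera_from_world'],(d>0).mean(),np.linalg.inv(m['camera_from_world'])[:3,3])
print(arm.get_state())
E
```

```text
pics
scene [[497.818   0.    316.98 ]
 [  0.    497.818 246.038]
 [  0.      0.      1.   ]] [[ 0.747  0.664 -0.022 -0.454]
 [ 0.39  -0.465 -0.795 -0.076]
 [-0.538  0.585 -0.607  1.657]
 [ 0.     0.     0.     1.   ]] 0.9961393229166666 [ 1.261 -0.704  0.935]
top [[612.833   0.    326.237]
 [  0.    612.833 234.388]
 [  0.      0.      1.   ]] [[ 0.005 -1.     0.001  0.063]
 [-0.999 -0.005 -0.048  0.558]
 [ 0.048 -0.    -0.999  1.903]
 [ 0.     0.     0.     1.   ]] 0.9959635416666667 [0.466 0.067 1.928]
{'t': 0.1, 'q': array([ 1.424,  0.359,  0.011, -0.   , -1.224, -0.288]), 'qd': array([-0.004, -0.   ,  0.002, -0.001, -0.001, -0.   ]), 'joint_efforts': array([ -0.002, -58.416,  29.375,   7.016,   0.01 ,  -0.   ]), 'eef_pos': array([0.284, 0.612, 0.234]), 'ee_rot': array([ 3.14 , -0.   , -0.435]), 'force': array([ 0.06 ,  0.111, -0.636]), 'moment': array([ 0.028, -0.033,  0.022]), 'gripper_force': 0.0, 'width': 0.08780306041698213}
```

View pics/scene0.png

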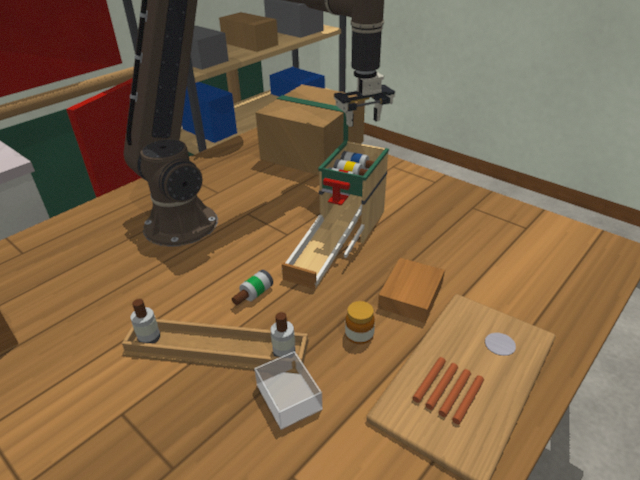

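View pics/top0.png

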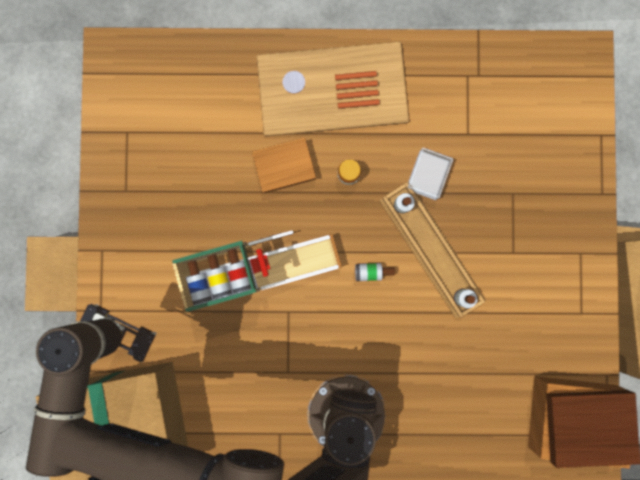

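The top view shows the hopper (corners about (175,262)–(255,300)), the red handle at (260,262), the tray running to (338,255), green tin4 at (370,271) with its stopper to the right, and the lane from (397,193) to (470,308). The white canisters stand at (404,202) and (467,298). In the scene view the handle is at (337,190).

```bash
cat > m.py <<'E'
from h import *
np.set_printoptions(precision=4,suppress=True)
def pts(n,lo,hi,box,zr=(0,.4)):
    im,d,m=F[n];hsv=cv2.cvtColor(im,cv2.COLOR_BGR2HSV)
    k=cv2.inRange(hsv,np.array(lo),np.array(hi))>0
    x0,y0,x1,y1=box;M=np.zeros_like(k);M[y0:y1,x0:x1]=1
    v,u=np.nonzero(k&M&(d>0));P=deproj(m,np.c_[u,v],d[v,u])
    s=(P[:,2]>zr[0])&(P[:,2]<zr[1]);return P[s],np.c_[u,v][s]
F={n:grab(n) for n in('scene','top')}
E
python3 - <<'E'
from m import *
def rep(l,P,uv):
    if len(P)<3: print(l,len(P));return
    (c,wh,a)=cv2.minAreaRect(P[:,:2].astype(np.float32)*1000)
    print(l,len(P),'mean',P.mean(0),'zmin/max',np.percentile(P[:,2],[2,98]),'rect',np.array(c)/1000,np.array(wh),a,'px',uv.mean(0))
red=((0,180,90),(6,255,255))
rep('handle top',*pts('top',*red,(248,240,280,285),(.19,.25)))
rep('handle scene',*pts('scene',*red,(315,170,360,210),(.15,.25)))
gr=((70,60,30),(95,255,160))
rep('rim top',*pts('top',*gr,(160,230,270,320),(.2,.26)))
rep('rim scene',*pts('scene',*gr,(310,140,395,195),(.2,.26)))
gg=((45,120,60),(75,255,255))
rep('tin4 top',*pts('top',*gg,(350,255,400,290)))
rep('tin4 scene',*pts('scene',*gg,(230,260,280,310)))
dk=((0,60,20),(15,255,110))
rep('st4 top',*pts('top',*dk,(380,260,402,282),(.005,.1)))
rep('st4 scene',*pts('scene',*dk,(228,285,255,310),(.005,.1)))
for nm,bt,bs in(('a',(445,280,485,312),(130,295,155,322)),('b',(390,185,420,215),(270,310,295,332))):
    rep('st_'+nm+' top',*pts('top',*dk,bt,(.09,.15)))
    rep('st_'+nm+' scene',*pts('scene',*dk,bs,(.09,.15)))
# heights in lane region, top
im,d,m=F['top']
v,u=np.mgrid[175:325,375:495];P=deproj(m,np.c_[u.ravel(),v.ravel()],d[v,u].ravel())
np.save('laneP.npy',P)
s=(P[:,2]>.022)&(P[:,2]<.05)&(P[:,1]<-.05)
cols=im[v,u].reshape(-1,3)
k=s.reshape(v.shape).astype(np.uint8);n,l,st,c=cv2.connectedComponentsWithStats(k)
for i in range(1,n):
    if st[i,4]>40: q=P[(l.ravel()==i)];rep('lanecomp',q,np.c_[u.ravel(),v.ravel()][l.ravel()==i])
for nme,sl in(('scene0',(200,130,400,390)),('top0',(160,170,500,320))):
    i2=cv2.imread('pics/%s.png'%nme);x0,y0,x1,y1=sl
    c=i2[y0:y1,x0:x1];cv2.imwrite('pics/%s_c.png'%nme,cv2.resize(c,None,fx=(600/c.shape[0] if c.shape[0]>c.shape[1] else 800/c.shape[1]),fy=(600/c.shape[0] if c.shape[0]>c.shape[1] else 800/c.shape[1]),interpolation=cv2.INTER_CUBIC))
E
```

```text
handle top 151 mean [0.4688 0.2436 0.2261] zmin/max [0.2161 0.2355] rect [0.4695 0.2438] [75.5153 15.9402] 16.45464515686035 px [262.     262.2185]
handle scene 306 mean [0.4707 0.2461 0.1951] zmin/max [0.1578 0.2265] rect [0.4452 0.2771] [ 72.8951 129.8361] 35.03313064575195 px [336.7516 189.7255]
rim top 345 mean [0.4318 0.3448 0.2339] zmin/max [0.2256 0.2424] rect [0.4314 0.3736] [144.0648 189.5222] 16.270605087280273 px [224.8696 275.4812]
rim scene 622 mean [0.451  0.3174 0.2249] zmin/max [0.2046 0.2354] rect [0.4336 0.3699] [149.7621 203.4048] 16.285198211669922 px [347.1817 169.4453]
tin4 top 123 mean [ 0.4427 -0.0734  0.0505] zmin/max [0.039  0.0626] rect [ 0.4425 -0.0732] [46.0208 22.5529] 0.08911407738924026 px [371.5447 271.4715]
tin4 scene 166 mean [ 0.4569 -0.0743  0.0431] zmin/max [0.0188 0.0547] rect [ 0.4506 -0.0748] [44.9852 29.4221] 3.980053186416626 px [256.5482 284.2229]
st4 top 88 mean [ 0.4458 -0.1255  0.037 ] zmin/max [0.0249 0.0499] rect [ 0.445  -0.1265] [24.5087 35.6957] 5.484525203704834 px [388.125  270.4659]
st4 scene 158 mean [ 0.4512 -0.1301  0.0324] zm
[... 316 characters left out ...]
34 0.1313] rect [ 0.3672 -0.3601] [22.4257 28.7511] 36.3856315612793 px [139.0279 307.9553]
st_b top 16 mean [ 0.6483 -0.1644  0.1281] zmin/max [0.122  0.1368] rect [ 0.6482 -0.1668] [15.0182 11.5492] 83.70690155029297 px [404.5    202.0625]
st_b scene 179 mean [ 0.6599 -0.178   0.1167] zmin/max [0.0945 0.1316] rect [ 0.6566 -0.1759] [24.4489 24.4471] 43.452205657958984 px [280.8603 321.8771]
lanecomp 1293 mean [ 0.5134 -0.2665  0.0336] zmin/max [0.023  0.0456] rect [ 0.525  -0.2856] [440.046  140.8504] 32.74137878417969 px [433.6984 248.9087]
lanecomp 183 mean [ 0.4438 -0.1131  0.0392] zmin/max [0.0256 0.0496] rect [ 0.4424 -0.1157] [63.1777 52.5639] 89.99032592773438 px [384.1639 271.1202]
```

View pics/top0_c.png

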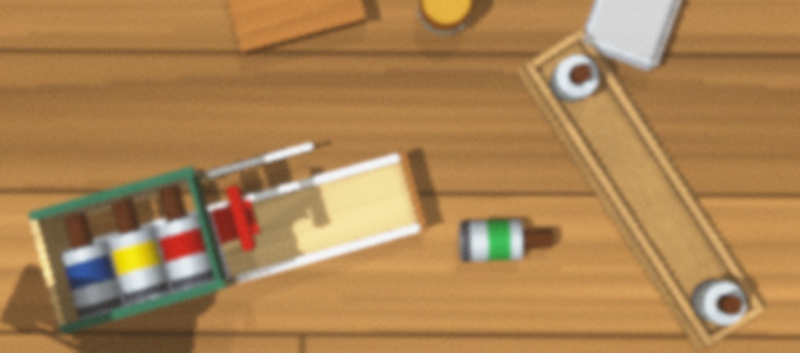

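The crop shows blue, yellow and red in the hopper. The lane's outer corners are at about (383,198), (406,184), (484,301) and (461,317) in full-image pixels.

```bash
cat >> h.py <<'E'
from scipy.spatial.transform import Rotation as Ro
def delta(P,yaw,pos=None,y0=None):
    "tool-down: deg to turn about tool z, then shift in turned tool axes"
    s=arm.get_state();pos=s['eef_pos'] if pos is None else np.array(pos);y0=s['ee_rot'][2] if y0 is None else np.radians(y0)
    t=-np.degrees((np.radians(yaw)-y0+np.pi)%(2*np.pi)-np.pi);y=np.radians(yaw);d=np.array(P)-pos
    X=np.array([np.cos(y),np.sin(y),0]);Y=np.array([np.sin(y),-np.cos(y),0])
    print('turn z %.1f  shift %.4f %.4f %.4f'%(t,d@X,d@Y,-d[2]), 'q6 approx %.0f'%(yaw+90-np.degrees(np.arctan2(P[1],P[0]))))
def tri(ma,ua,mb,ub):
    o=[];v=[]
    for m,u in((ma,ua),(mb,ub)):
        T=np.linalg.inv(m['camera_from_world']);o.append(T[:3,3]);w=deproj(m,u,[1.])[0]-T[:3,3];v.append(w/np.linalg.norm(w))
    A=sum(np.eye(3)-np.outer(w,w) for w in v);b=sum((np.eye(3)-np.outer(w,w))@p for w,p in zip(v,o))
    X=np.linalg.solve(A,b);return X,[np.linalg.norm(np.cross(X-p,w)) for p,w in zip(o,v)]
E
python3 - <<'E'
from m import *
red=((0,180,90),(6,255,255))
a=pts('top',*red,(248,240,280,285),(.205,.25));b=pts('scene',*red,(315,170,360,210),(.205,.25))
ma,mb=F['top'][2],F['scene'][2]
for s,x in(('t',a),('s',b)):
    print(s,cv2.minAreaRect(x[0][:,:2].astype(np.float32)),cv2.minAreaRect(x[1].astype(np.float32)))
print('tri',tri(ma,cv2.minAreaRect(a[1].astype(np.float32))[0],mb,cv2.minAreaRect(b[1].astype(np.float32))[0]))
L=ray(ma,[(383.1,197.6),(405.6,184),(483.8,300.9),(460.9,316.6)],.034)[:,:2];print(L)
print('sides',[np.linalg.norm(L[i]-L[(i+1)%4]) for i in range(4)],'c',L.mean(0));w=(L[0]+L[1]-L[2]-L[3]);print('angle',np.degrees(np.arctan2(w[1],w[0])))
P=np.load('laneP.npy')
delta((.4695,.2438,.26),16.3)
delta((.4695,.2438,.21),16.3)
E
```

```text
t ((0.46947792172431946, 0.2439633309841156), (0.07569325715303421, 0.017009660601615906), 15.759420394897461) ((262.132080078125, 261.9622802734375), (27.1973876953125, 6.043863773345947), 74.05460357666016)
s ((0.4616534411907196, 0.2787788510322571), (0.07679595798254013, 0.10079212486743927), 14.018736839294434) ((336.5769348144531, 177.61538696289062), (25.691213607788086, 17.062103271484375), 11.309932708740234)
tri (array([0.4706, 0.2432, 0.236 ]), [np.float64(0.0014251280371742696), np.float64(0.0014251280371742694)])
[[ 0.6715 -0.1101]
 [ 0.7142 -0.18  ]
 [ 0.3538 -0.4204]
 [ 0.3054 -0.3496]]
sides [np.float64(0.08192725932344151), np.float64(0.43325596706181596), np.float64(0.08575643775084311), np.float64(0.4374805038246584)] c [ 0.5112 -0.265 ]
angle 33.446860696713706
turn z -41.2  shift 0.0744 0.4054 -0.0258 q6 approx 79
turn z -41.2  shift 0.0744 0.4054 0.0242 q6 approx 79
```

Emit:
move_arm(
  rows="0 0 -10.3 0 0 -0.015 0.03;0 0 -10.3 0 0 -0.015 0.03;0 0 -10.3 0 0 -0.015 0.03;0 0 -10.3 0 0 -0.015 0.03;0 0 0 0.01 0.05 0 0.03;0 0 0 0.01 0.05 0 0.03;0 0 0 0.01 0.05 0 0.03;0 0 0 0.01 0.05 0 0.03",
  squeeze=30,
)

```text
t: 1.3
eef_pos: [0.3793, 0.4299, 0.2946]
ee_rot: [-3.141, -0.0, 0.285]
force: [0.5, 0.4, -0.5]
width: 0.03
gripper_force: 0.0
```

Emit:
move_arm(
  rows="0 0 0 0.01 0.05 0 0.03;0 0 0 0.01 0.05 0 0.03;0 0 0 0.01 0.05 0 0.03;0 0 0 0.005 0.05 0 0.03;0 0 0 0 0 0 0.03;0 0 0 0 0 0 0.03",
)

```text
t: 2.05
eef_pos: [0.4686, 0.2492, 0.2947]
ee_rot: [-3.141, -0.0, 0.283]
force: [-0.6, 0.4, 0.1]
width: 0.03
gripper_force: 0.0
```

Run:
```python
from h import *
s=arm.get_state();print(s['t'],s['eef_pos'],s['ee_rot'],s['width'],s['force'])
delta((.470,.2434,.21),16.0)
im,d,m=grab('scene');cv2.imwrite('pics/s1.png',cv2.resize(im[90:240,260:460],None,fx=4,fy=4,interpolation=cv2.INTER_CUBIC))
```

```text
2.05 [0.46860006 0.24923158 0.29468702] [-3.14126204e+00 -3.04950889e-04  2.83370242e-01] 0.030012849932106532 [-0.64513735  0.43003508  0.10194647]
turn z 0.2  shift -0.0003 0.0060 0.0847 q6 approx 79
```

View pics/s1.png

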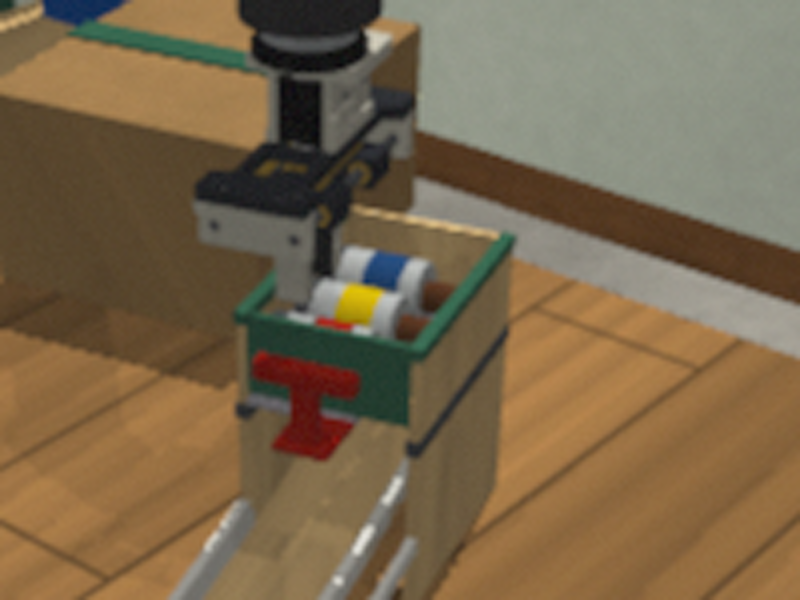

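The gripper hangs above the handle (bar centre about (305,372) in the crop) and is lined up with it.

Emit:
move_arm(
  rows="0 0 0 0 0.007 0.02 0.03;0 0 0 0 0 0.02 0.03;0 0 0 0 0 0.015 0.03;0 0 0 0 0 0.01 0.03;0 0 0 0 0 0.01 0.03;0 0 0 0 0 0.008 0.03;0 0 0 0 0 0 0.03",
)

```text
t: 2.98
eef_pos: [0.4703, 0.2424, 0.2111]
ee_rot: [3.141, 0.001, 0.284]
force: [0.6, 0.8, 0.7]
width: 0.03
gripper_force: 0.0
```

Emit:
move_arm(
  rows="0 0 0 0 0 0 0;0 0 0 0 0 0 0;0 0 0 0 0 0 0;0 0 0 0 0 0 0",
  squeeze=40,
)

```text
t: 3.48
eef_pos: [0.4706, 0.2431, 0.212]
ee_rot: [-3.141, -0.001, 0.284]
force: [-2.3, 2.6, 2.3]
width: 0.0157
gripper_force: 40.0
```

Emit:
move_arm(
  rows="0 0 0 0 0.01 0 0;0 0 0 0 0.02 0 0;0 0 0 0 0.025 0 0;0 0 0 0 0.025 0 0;0 0 0 0 0.025 0 0;0 0 0 0 0.025 0 0;0 0 0 0 0.025 0 0;0 0 0 0 0 0 0",
)

```text
t: 4.47
eef_pos: [0.5146, 0.0917, 0.212]
ee_rot: [3.14, -0.0, 0.283]
force: [0.3, -3.7, 2.7]
width: 0.0157
gripper_force: 40.0
```

Emit:
move_arm(
  rows="0 0 0 0 0.015 0 0;0 0 0 0 0.015 0 0;0 0 0 0 0.006 0 0;0 0 0 0 0 0 0;0 0 0 0 0 0 0;0 0 0 0 0 0 0;0 0 0 0 0 0 0;0 0 0 0 0 0 0",
)

```text
t: 5.48
eef_pos: [0.5242, 0.0586, 0.212]
ee_rot: [3.14, -0.0, 0.285]
force: [1.0, -4.1, 6.2]
width: 0.0158
gripper_force: 40.0
```

Emit:
move_arm(
  rows="0 0 0 0 0 0 0;0 0 0 0 0 0 0;0 0 0 0 0 0 0;0 0 0 0 0 0 0;0 0 0 0 0 0 0;0 0 0 0 0 0 0;0 0 0 0 0 0 0;0 0 0 0 0 0 0",
)

```text
t: 6.48
eef_pos: [0.5242, 0.0586, 0.212]
ee_rot: [3.14, 0.0, 0.285]
force: [-1.2, -3.2, 5.2]
width: 0.0156
gripper_force: 40.0
```

Run:
```python
from h import *
im,d,m=grab('scene');im2,d,m=grab('top')
a=cv2.resize(im[130:290,250:410],(400,400),interpolation=cv2.INTER_CUBIC);b=cv2.resize(im2[200:360,150:310+40],(500,400),interpolation=cv2.INTER_CUBIC)
cv2.imwrite('pics/s2.png',np.hstack([a,b[:,:400]]))
```

```text
(no output)
```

View pics/s2.png

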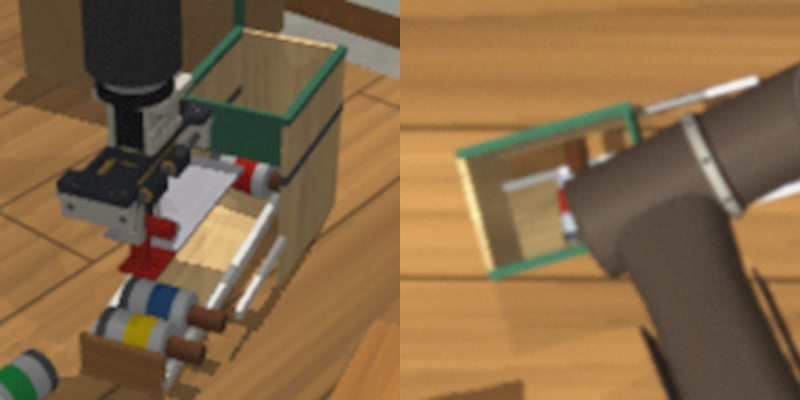

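In the scene crop yellow and blue lie in the tray, at (135,330) and (160,300). Red is still at the hopper mouth, at about (250,178). I'll check whether it is moving or stuck.

Run:
```python
from h import *
st=np.array([.491,.167]);c,s=np.cos(.284),np.sin(.284)
for n,box in(('scene',(330,180,375,215)),('top',(200,240,235,310))):
    im,d,m=grab(n);h=cv2.cvtColor(im,cv2.COLOR_BGR2HSV)
    k=(cv2.inRange(h,np.array((0,170,90)),np.array((6,255,255)))>0)&(d>0);M=np.zeros_like(k);x0,y0,x1,y1=box;M[y0:y1,x0:x1]=1
    v,u=np.nonzero(k&M);P=deproj(m,np.c_[u,v],d[v,u]);q=P[:,:2]-st;S=np.c_[q@[c,s],q@[-s,c],P[:,2]]
    print(n,len(u),u.mean(),v.mean(),S.mean(0),np.percentile(S,[5,95],axis=0))
```

```text
scene 49 347.8979591836735 198.48979591836735 [-0.0054031   0.18829155  0.10266243] [[-0.01822737  0.11802549  0.08186174]
 [ 0.02143082  0.20625569  0.16640933]]
top 15 214.8 280.4 [-0.00931225  0.24175164  0.1006196 ] [[-0.01714357  0.23818639  0.08994751]
 [-0.00091954  0.24589925  0.10774315]]
```

Emit:
move_arm(
  rows="0 0 0 0 0 0 0;0 0 0 0 0 0 0;0 0 0 0 0 0 0;0 0 0 0 0 0 0",
)

```text
t: 7.18
eef_pos: [0.5242, 0.0586, 0.212]
ee_rot: [3.14, 0.0, 0.285]
force: [-0.2, -3.5, 5.7]
width: 0.0159
gripper_force: 40.0
```

Run:
```python
from h import *
st=np.array([.491,.167]);c,s=np.cos(.284),np.sin(.284)
for n,box in(('scene',(330,180,375,215)),('top',(200,240,235,310))):
    im,d,m=grab(n);h=cv2.cvtColor(im,cv2.COLOR_BGR2HSV)
    k=(cv2.inRange(h,np.array((0,170,90)),np.array((6,255,255)))>0)&(d>0);M=np.zeros_like(k);x0,y0,x1,y1=box;M[y0:y1,x0:x1]=1
    v,u=np.nonzero(k&M);P=deproj(m,np.c_[u,v],d[v,u]);q=P[:,:2]-st;S=np.c_[q@[c,s],q@[-s,c],P[:,2]]
    print(n,len(u),u.mean(),v.mean(),S.mean(0),np.percentile(S,[5,95],axis=0))
x0=330;im,d,m=grab('scene')
cv2.imwrite('pics/s3.png',cv2.resize(im[150:270,300:400],(500,600),interpolation=cv2.INTER_CUBIC))
```

```text
scene 50 347.86 198.82 [-0.00663361  0.1910437   0.09957966] [[-0.01891808  0.12132709  0.07969896]
 [ 0.01815338  0.20744179  0.16425711]]
top 16 214.75 280.5625 [-0.00968477  0.2424649   0.09817942] [[-0.01711041  0.23917209  0.0893694 ]
 [-0.00090098  0.24694763  0.10377727]]
```

View pics/s3.png

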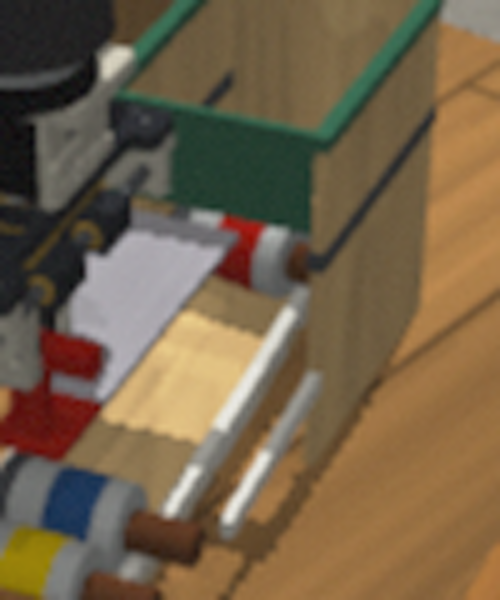

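Red sits still on the ramp inside the hopper, around station y 0.21 with its top near z 0.10. The plate's rear edge shows at about (190,225) in the crop. I'll draw the gate its last few millimetres and look again.

Emit:
move_arm(
  rows="0 0 0 0 0.003 0 0;0 0 0 0 0.002 0 0;0 0 0 0 0 0 0;0 0 0 0 0 0 0;0 0 0 0 0 0 0;0 0 0 0 0 0 0",
)

```text
t: 8.07
eef_pos: [0.5248, 0.0569, 0.2119]
ee_rot: [-3.139, -0.001, 0.285]
force: [-4.9, 7.2, 6.5]
width: 0.018
gripper_force: 4.0
```

Run:
```python
from h import *
st=np.array([.491,.167]);c,s=np.cos(.284),np.sin(.284)
def S(m,uv,d):
    P=deproj(m,uv,d);q=P[:,:2]-st;return np.c_[q@[c,s],q@[-s,c],P[:,2]]
im,d,m=grab('scene')
print('scene mm station xyz')
for v in range(186,212,3):
    print(v,' '.join('%4d,%3d,%3d'%tuple(1000*S(m,[(u,v)],[d[v,u]])[0]) for u in range(336,366,3)))
im,d,m=grab('top');print('top')
for v in range(258,300,4):
    print(v,' '.join('%4d,%3d,%3d'%tuple(1000*S(m,[(u,v)],[d[v,u]])[0]) for u in range(196,226,3)))
cv2.imwrite('pics/t3.png',cv2.resize(im[235:315,165:265],(750,600),interpolation=cv2.INTER_CUBIC))
```

```text
scene mm station xyz
186  -17,121,181   -6,119,185    3,118,188   12,120,188   21,119,191   32,117,194   42,115,198   49,120,197   59,118,200   70,114,205
189  -15,117,173   -5,116,176    2,121,175   11,122,177   21,119,181   31,120,183   42,116,188   51,117,189   59,119,190   68,118,193
192  -57,215, 99   -4,115,167    3,119,166   12,119,169   22,118,172   31,118,173   41,119,175   52,113,181   60,118,181   70,115,185
195   -8,102,163    0,105,163  -31,202,101  -21,202,103  -13,209,101   -3,208,104   42,117,166   50,120,167   60,118,170   71,114,175
198   -2, 87,163    3, 97,158   13, 95,162   19,104,158   -9,199, 97    1,198,100    9,202,100   16,210, 97   20,227, 88   70,117,163
201    3, 75,160    9, 82,158   20, 79,162  -17,194, 86   -3,185, 95    4,191, 94   12,195, 93   18,206, 89   30,202, 94   72,112,156
204    8, 61,159   16, 66,159  -28,195, 71  -16,193, 76   -5,191, 80    4,191, 82   17,183, 90   20,201, 81   32,196, 87   73,110,147
207   15, 46,160   21, 55,156  -32,204, 54  -23,210, 53   -5,191, 69    5,188, 74   14,191, 74   17,212, 62   29,206, 69   71,116,133
210   2
[... 904 characters left out ...]
,618  -19,135,620  -21,128,626
282    2,303, 67    0,296, 60   -2,286, 66   -4,277, 65   -7,271, 55   -9,260, 63  -13,245, 98  -15,235,105  -28,136,627  -29,130,628
286   -9,307, 64  -11,298, 67  -14,290, 64  -16,282, 59  -19,272, 65  -21,263, 67  -23,256, 55  -27,239,101  -36,139,624  -37,132,628
290  -20,309, 71  -23,300, 70  -25,291, 73  -28,283, 69  -30,276, 61  -33,266, 69  -35,258, 63  -38,242,102  -41,233,104  -46,134,630
294  -32,310, 82  -34,304, 69  -37,296, 65  -39,286, 70  -42,279, 63  -44,272, 54  -47,263, 55  -49,248, 90  -52,235,113  -54,228,104
298  -44,308,102  -46,308, 64  -49,297, 74  -51,290, 65  -54,281, 67  -56,273, 62  -59,266, 55  -61,256, 62  -63,231,151  -65,208,234
```

View pics/t3.png

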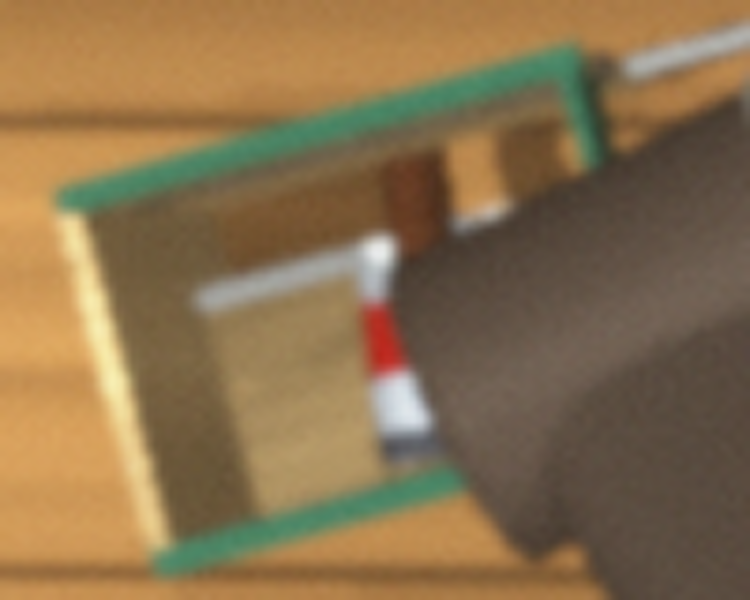

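Red lies skewed by about 8–10° (bottom end uphill, around y 0.22), wedged between curb and rail. The grip also slackened just now, harmlessly. From above a finger cannot reach that deep. So I'll shut the gate, pick up tin4 by its stopper, and use it as a poker through the front opening to square red up and lead it down.

Emit:
move_arm(
  rows="0 0 0 0 0 0 0;0 0 0 0 0 0 0;0 0 0 0 -0.01 0 0;0 0 0 0 -0.02 0 0;0 0 0 0 -0.025 0 0;0 0 0 0 -0.025 0 0;0 0 0 0 -0.025 0 0;0 0 0 0 -0.025 0 0",
  squeeze=40,
)

```text
t: 9.18
eef_pos: [0.4893, 0.1795, 0.2117]
ee_rot: [3.14, -0.001, 0.284]
force: [4.9, -3.3, 0.7]
width: 0.0156
gripper_force: 40.0
```

Emit:
move_arm(
  rows="0 0 0 0 -0.025 0 0;0 0 0 0 -0.02 0 0;0 0 0 0 -0.015 0 0;0 0 0 0 -0.005 0 0;0 0 0 0 -0.002 0 0;0 0 0 0 0 0 0;0 0 0 0 0 0 0",
)

```text
t: 10.05
eef_pos: [0.4706, 0.2438, 0.2117]
ee_rot: [-3.141, -0.001, 0.284]
force: [4.1, 1.3, 2.3]
width: 0.0158
gripper_force: 40.0
```

Emit:
move_arm(
  rows="0 0 0 0 0 0 0.03;0 0 0 0 0 0 0.03;0 0 0 0 0 -0.02 0.03;0 0 0 0 0 -0.03 0.03;0 0 0 0 0 -0.03 0.03;0 0 0 0 0 0 0.03",
)

```text
t: 10.8
eef_pos: [0.4706, 0.244, 0.2936]
ee_rot: [-3.14, -0.003, 0.284]
force: [0.4, 0.4, -1.0]
width: 0.0302
gripper_force: 0.0
```

```bash
cat > tin4.py <<'E'
from m import *
gg=((45,120,60),(75,255,255));dk=((0,60,20),(15,255,110))
def box(P,uv): return cv2.minAreaRect(uv.astype(np.float32))[0]
mt,ms=F['top'][2],F['scene'][2]
a,b=pts('top',*gg,(340,240,400,290)),pts('scene',*gg,(225,250,285,315))
X=[a[1].mean(0),b[1].mean(0)]
print('band top ray z.054',ray(mt,[X[0]],.054),'scene depth mean',b[0].mean(0),len(a[0]),len(b[0]))
c,e=pts('top',*dk,(375,255,410,290),(.005,.1)),pts('scene',*dk,(222,280,258,315),(.005,.1))
print('stop top ray z.04',ray(mt,[c[1].mean(0)],.040),len(c[0]),'ext px',c[1].min(0),c[1].max(0),'tri',tri(mt,c[1].mean(0),ms,e[1].mean(0)),'scene',e[0].mean(0))
al=np.vstack([a[1]]);print('ends', ray(mt,[(c[1][:,0].max(),c[1][:,1].mean())],.027))
E
python3 tin4.py
```

```text
band top ray z.054 [[ 0.4426 -0.073   0.054 ]] scene depth mean [ 0.4562 -0.0741  0.0433] 126 168
stop top ray z.04 [[ 0.4465 -0.1242  0.04  ]] 76 ext px [383 267] [394 275] tri (array([ 0.4461, -0.1259,  0.0264]), [np.float64(0.00047752507882340664), np.float64(0.00047752507882348145)]) scene [ 0.4512 -0.13    0.0326]
ends [[ 0.4465 -0.1447  0.027 ]]
```

Emit:
move_arm(
  rows="0 0 10.2 0 0 0 0.04;0 0 10.2 0 0 0 0.04;0 0 10.2 0 0 0 0.04;0 0 10.2 0 0 0 0.04;0 0 10.2 0 0 0 0.04;0 0 10.2 0 0 0 0.04;0 0 10.2 0 0 0 0.04;0 0 10.2 0 0 0 0.04",
)

```text
t: 11.9
eef_pos: [0.4695, 0.243, 0.29]
ee_rot: [3.139, -0.001, -1.146]
force: [0.4, 0.3, -0.0]
width: 0.0399
gripper_force: 0.0
```

Emit:
move_arm(
  rows="0 0 10.2 0 0 0 0.04;0 0 10.5 0 0 0 0.04;0 0 0 0.055 0.007 0 0.04;0 0 0 0.055 0.007 0.02 0.04;0 0 0 0.055 0.007 0.03 0.04;0 0 0 0.055 0.007 0.03 0.04;0 0 0 0.055 0.007 0.03 0.04;0 0 0 0.055 0.007 0.03 0.04",
)

```text
t: 12.9
eef_pos: [0.45, -0.0885, 0.1509]
ee_rot: [3.14, 0.0, -1.501]
force: [1.6, -0.3, -0.1]
width: 0.0401
gripper_force: 0.0
```

Emit:
move_arm(
  rows="0 0 0 0.043 0.008 0.03 0.04;0 0 0 0 0 0.02 0.04;0 0 0 0 0 0 0.04;0 0 0 0 0 0 0.04",
)

```text
t: 13.4
eef_pos: [0.4465, -0.1299, 0.1029]
ee_rot: [3.141, -0.0, -1.501]
force: [0.4, 0.2, -0.0]
width: 0.0402
gripper_force: 0.0
```

Run:
```python
from h import *
delta((.4467,-.132,.02),-86)
im,d,m=grab('scene');cv2.imwrite('pics/s4.png',cv2.resize(im[210:330,200:360],(800,600),interpolation=cv2.INTER_CUBIC))
```

```text
turn z 0.0  shift 0.0021 -0.0001 0.0829 q6 approx 20
```

View pics/s4.png

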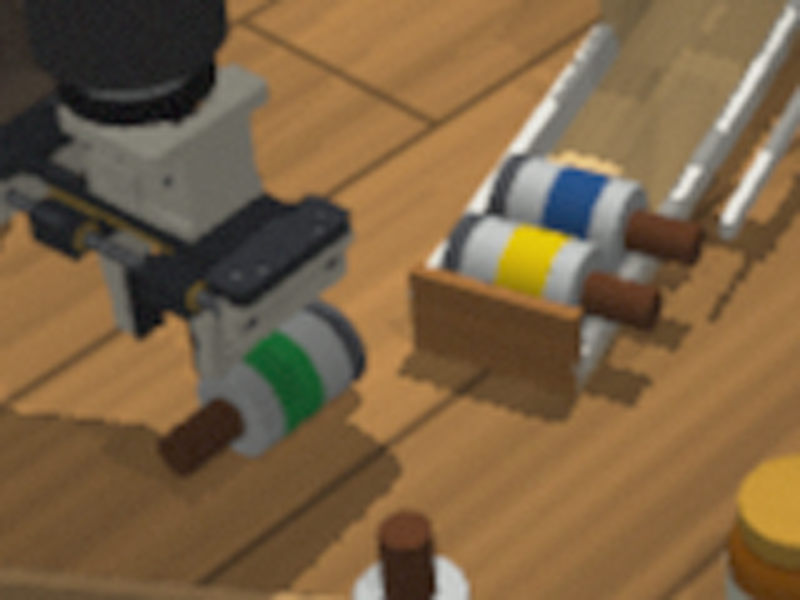

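The gripper hovers over tin4's stopper (about (205,435) in the crop), and yellow and blue rest in the tray. Next I lower, grip and lift.

Emit:
move_arm(
  rows="0 0 0 0.003 0 0.03 0.04;0 0 0 0 0 0.025 0.04;0 0 0 0 0 0.015 0.04;0 0 0 0 0 0.01 0.04;0 0 0 0 0 0.002 0.04;0 0 0 0 0 0 0;0 0 0 0 0 0 0;0 0 0 0 0 0 0",
  squeeze=10,
)

```text
t: 14.45
eef_pos: [0.4471, -0.1331, 0.0211]
ee_rot: [-3.14, 0.0, -1.501]
force: [-0.4, 0.6, 1.3]
width: 0.0255
gripper_force: 10.0
```

Emit:
move_arm(
  rows="0 0 0 0 0 -0.015 0;0 0 0 0 0 -0.02 0;0 0 0 0 0 -0.025 0;0 0 0 0 0 -0.025 0;0 0 0 0 0 -0.025 0;0 0 0 0 0 -0.025 0;0 0 0 0 0 0 0;0 0 0 0 0 0 0",
)

```text
t: 15.45
eef_pos: [0.4459, -0.1331, 0.155]
ee_rot: [3.141, 0.0, -1.502]
force: [-1.0, -0.0, -2.1]
width: 0.0257
gripper_force: 10.0
```

Run:
```python
from h import *
im,d,m=grab('scene');cv2.imwrite('pics/s5.png',cv2.resize(im[210:330,200:360],(800,600),interpolation=cv2.INTER_CUBIC))
```

```text
(no output)
```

View pics/s5.png

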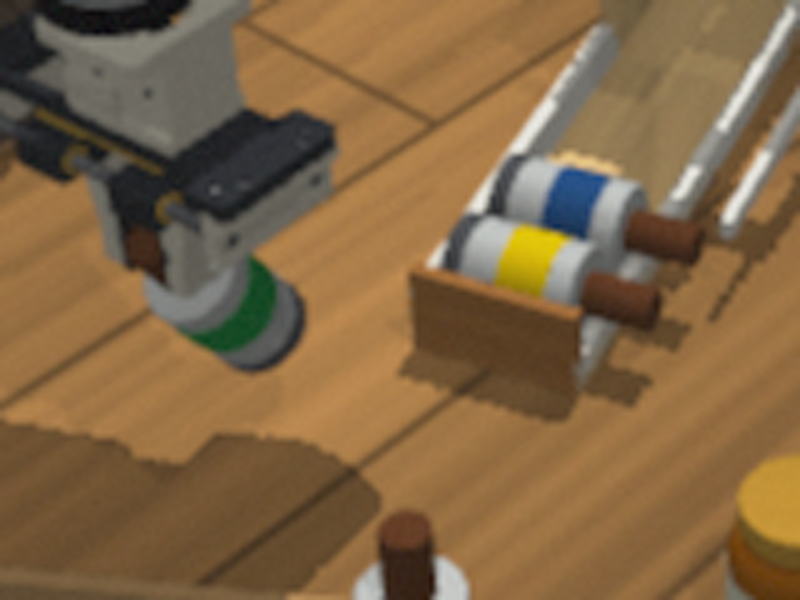

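Tin4 hangs tilted about 45° (pads friction), with its bottom at about (270,330). I'll loosen the grip so it swings further, then stand it on the table.

Emit:
move_arm(
  rows="0 0 0 0 0 0 0;0 0 0 0 0 0 0;0 0 0 0 0 0 0;0 0 0 0 0 0 0;0 0 0 0 0 0 0;0 0 0 0 0 0 0",
  squeeze=4.5,
)

```text
t: 16.25
eef_pos: [0.4466, -0.1332, 0.1556]
ee_rot: [-3.141, -0.0, -1.501]
force: [-0.9, 0.6, -1.4]
width: 0.026
gripper_force: 4.5
```

Run:
```python
from m import *
gg=((45,120,60),(75,255,255))
P,uv=pts('scene',*gg,(200,210,300,330));print(P.mean(0),uv.mean(0),len(P))
s=arm.get_state();print(s['width'],s['gripper_force'],s['eef_pos'])
im=F['scene'][0];cv2.imwrite('pics/s6.png',cv2.resize(im[210:330,200:320],(400,400),interpolation=cv2.INTER_CUBIC))
```

```text
[ 0.4667 -0.1399  0.0996] [238.     282.4207] 145
0.025713882630979946 4.499974027276039 [ 0.4466 -0.1332  0.1556]
```

View pics/s6.png

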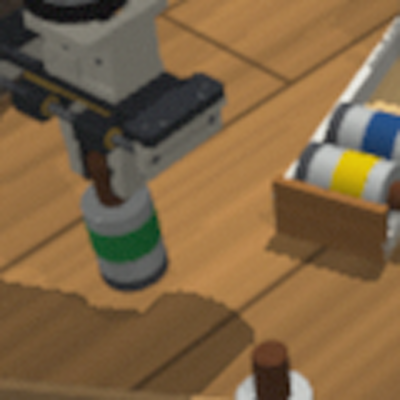

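Tin4 now hangs nearly plumb, with its band centre at about (125,240) in the crop. I'll grip it hard and carry it over the tray, then pitch the tool towards the hopper.

Emit:
move_arm(
  rows="0 0 0 0 0 0 0;0 0 0 0 0 0 0;0 0 -6 0 0 -0.03 0;0 0 -6.3 0 0 -0.04 0;0 0 0 0 0 -0.03 0;0 0 0 0 0 0 0",
  squeeze=60,
)

```text
t: 17.1
eef_pos: [0.4479, -0.1332, 0.258]
ee_rot: [-3.137, -0.001, -1.286]
force: [0.7, -0.8, -3.3]
width: 0.0253
gripper_force: 60.0
```

Emit:
move_arm(
  rows="0 0 0 -0.03 -0.017 0 0;0 0 0 -0.04 -0.022 0 0;0 0 0 -0.04 -0.022 0 0;0 0 0 -0.04 -0.022 0 0;0 0 0 -0.03 -0.017 0 0;0 0 0 -0.021 -0.012 0 0;0 0 0 0 0 0 0",
)

```text
t: 17.98
eef_pos: [0.4977, 0.0923, 0.2547]
ee_rot: [3.14, -0.0, -1.285]
force: [-0.2, 0.4, -1.2]
width: 0.0249
gripper_force: 60.0
```

Emit:
move_arm(
  rows="0 -8 0 0 0 0 0;0 -8 0 0 0 0 0;0 -8 0 0 0 0 0;0 -8 0 0 0 0 0;0 0 0 0 0 0 0",
)

```text
t: 18.6
eef_pos: [0.4981, 0.0882, 0.2539]
ee_rot: [3.138, 0.56, -1.294]
force: [-0.2, -0.1, -1.2]
width: 0.0251
gripper_force: 60.0
```

Run:
```python
from h import *
np.set_printoptions(precision=3,suppress=True)
s=arm.get_state();print(s['q'],s['eef_pos'],s['ee_rot'],s['width'],s['gripper_force'],Ro.from_euler('xyz',s['ee_rot']).as_matrix())
```

```text
[ 0.114  0.198 -0.072 -0.557 -1.431  0.28 ] [0.498 0.088 0.254] [ 3.138  0.56  -1.294] 0.025125561886974592 59.99898612499237 [[ 0.231 -0.961 -0.149]
 [-0.815 -0.275  0.51 ]
 [-0.531  0.003 -0.847]]
```

Emit:
move_arm(
  rows="0 -8 0 0 0 0 0;0 -8 0 0 0 0 0;0 -8 0 0 0 0 0;0 -8 0 0 0 0 0;0 -8 0 0 0 0 0;0 -6 0 0 0 0 0;0 0 0 0 0 0 0",
)

```text
t: 19.48
eef_pos: [0.4972, 0.0908, 0.2531]
ee_rot: [3.111, 1.361, -1.317]
force: [-0.6, -0.2, -1.0]
width: 0.0246
gripper_force: 60.0
```

```bash
cat > st.py <<'E'
from m import *
st=np.array([.491,.167]);c,s_=np.cos(.284),np.sin(.284)
def toS(P): P=np.atleast_2d(P);q=P[:,:2]-st;return np.c_[q@[c,s_],q@[-s_,c],P[:,2]]
def toW(S): x,y,z=S;return np.array([st[0]+c*x-s_*y,st[1]+s_*x+c*y,z])
s=arm.get_state();R=Ro.from_euler('xyz',s['ee_rot']).as_matrix()
E
python3 - <<'E'
from st import *
print(s['q'],s['eef_pos'],'station',toS(s['eef_pos']),R[:,2],'in station',toS(np.r_[st,0]+R[:,2]))
gg=((45,120,60),(75,255,255))
P,uv=pts('scene',*gg,(280,150,400,270),(.05,.4));print('band',toS(P).mean(0),len(P))
print('tool-frame shift to final contact', R.T@(toW((-.015,.19,.086))-s['eef_pos']))
im=F['scene'][0];cv2.imwrite('pics/s7.png',cv2.resize(im[130:290,260:420],(600,600),interpolation=cv2.INTER_CUBIC))
E
```

```text
[-0.267   0.5651  0.0603 -1.0906 -1.9242  0.6521] [0.4977 0.0912 0.2553] station [[-0.0148 -0.0746  0.2553]] [-0.2749  0.9378 -0.212 ] in station [[-0.0011  0.9773 -0.212 ]]
band [0.009  0.0755 0.2419] 83
tool-frame shift to final contact [ 0.1094 -0.0002  0.2945]
```

View pics/s7.png

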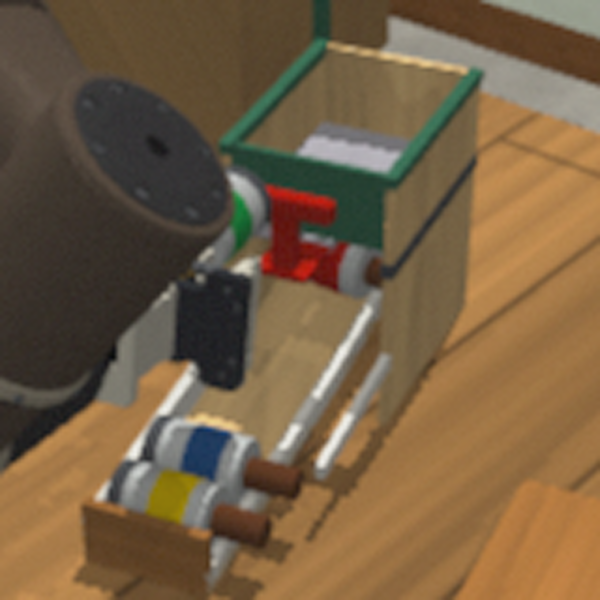

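The wrist housing shows around (150,150) in the crop, tin4 points at the hopper near (245,205), and red is still stuck at (350,265). I'll check the arm's clearance from depth before lowering.

Run:
```python
from st import *
for n in('scene','top'):
    im,d,m=F[n];v,u=np.nonzero(d>0);P=deproj(m,np.c_[u,v],d[v,u])
    S=toS(P);g=im[v,u].astype(int);dark=(g.max(1)<85)
    k=dark&(P[:,2]>.13)&(P[:,0]>.15)&(P[:,0]<.62)&(P[:,1]>-.2)&(P[:,1]<.3)
    k&=~((S[:,1]>.11))
    q=S[k]
    print(n,k.sum())
    for y0 in np.arange(-.4,.12,.05):
        b=q[(q[:,1]>=y0)&(q[:,1]<y0+.05)]
        if len(b)>5: print('y %.2f n %d x[%.3f %.3f] z[%.3f %.3f]'%(y0,len(b),*np.percentile(b[:,0],[1,99]),*np.percentile(b[:,2],[1,99])))
```

```text
scene 10660
y -0.40 n 999 x[-0.094 0.029] z[0.299 0.622]
y -0.35 n 2324 x[-0.166 0.035] z[0.295 0.672]
y -0.30 n 2743 x[-0.292 0.031] z[0.289 0.741]
y -0.25 n 655 x[-0.320 0.022] z[0.279 0.739]
y -0.20 n 1129 x[-0.184 0.082] z[0.242 0.731]
y -0.15 n 1161 x[-0.175 0.034] z[0.297 0.724]
y -0.10 n 1096 x[-0.325 -0.104] z[0.369 0.716]
y -0.05 n 483 x[-0.363 0.012] z[0.242 0.601]
y -0.00 n 52 x[-0.352 0.012] z[0.233 0.292]
y 0.05 n 18 x[-0.008 0.039] z[0.190 0.216]
top 7874
y -0.40 n 295 x[-0.075 0.028] z[0.574 0.622]
y -0.35 n 1381 x[-0.149 0.038] z[0.330 0.673]
y -0.30 n 2113 x[-0.243 0.026] z[0.317 0.750]
y -0.25 n 1210 x[-0.235 0.014] z[0.301 0.755]
y -0.20 n 879 x[-0.226 0.074] z[0.256 0.756]
y -0.15 n 713 x[-0.271 0.025] z[0.304 0.765]
y -0.10 n 468 x[-0.314 -0.107] z[0.611 0.754]
y -0.05 n 609 x[-0.357 -0.139] z[0.532 0.757]
y -0.00 n 179 x[-0.350 -0.215] z[0.513 0.686]
y 0.05 n 27 x[-0.333 -0.294] z[0.446 0.548]
```

Emit:
move_arm(
  rows="0 0 0 0.027 0 0.006 0;0 0 0 0.027 0 0.006 0;0 0 0 0.027 0 0.006 0;0 0 0 0.027 0 0.006 0;0 0 0 0 0 0 0",
)

```text
t: 20.3
eef_pos: [0.497, 0.0928, 0.1445]
ee_rot: [3.134, 1.361, -1.293]
force: [-0.5, 0.2, -0.8]
width: 0.0251
gripper_force: 60.0
```

Emit:
move_arm(
  rows="0 0 0 0.001 0 0.031 0;0 0 0 0.001 0 0.031 0;0 0 0 0 0 0.031 0;0 0 0 0 0 0.031 0;0 0 0 0 0 0 0",
)

```text
t: 20.92
eef_pos: [0.4631, 0.2099, 0.1191]
ee_rot: [-3.13, 1.36, -1.273]
force: [-0.2, -1.2, -1.4]
width: 0.0247
gripper_force: 60.0
```

Emit:
move_arm(
  rows="0 0 0 0.002 0 0.01 0;0 0 0 0.002 0 0.01 0;0 0 0 0 0 0.01 0;0 0 0 0 0 0 0",
)

```text
t: 21.42
eef_pos: [0.4552, 0.2361, 0.107]
ee_rot: [3.139, 1.362, -1.289]
force: [0.2, 0.6, -0.6]
width: 0.025
gripper_force: 60.0
```

Run:
```python
from st import *
print(s['q'],'station',toS(s['eef_pos']),'in station',toS(np.r_[st,0]+R[:,2]),s['force'],s['width'],s['gripper_force'])
red=((0,170,90),(6,255,255))
P,uv=pts('scene',*red,(330,185,380,215),(.03,.14));print('red',toS(P).mean(0) if len(P) else 0,len(P),uv.mean(0))
```

```text
[-0.0659  0.7198 -0.1445 -1.1689 -1.6306  0.9135] station [[-0.0149  0.0757  0.107 ]] in station [[-0.0006  0.9781 -0.208 ]] [ 0.3529  0.1287 -1.9986] 0.02466863237238218 59.99985694885254
red [-0.0033  0.2045  0.1052] 4 [350.5 195.5]
```

Emit:
move_arm(
  rows="0 0 0 -0.001 0 0.006 0;0 0 0 -0.001 0 0.006 0;0 0 0 -0.001 0 0.006 0;0 0 0 0 0 0 0",
)

```text
t: 22.02
eef_pos: [0.4501, 0.2535, 0.1063]
ee_rot: [3.141, 1.361, -1.287]
force: [-0.0, -0.2, -1.4]
width: 0.0249
gripper_force: 60.0
```

Emit:
move_arm(
  rows="0 0 0 -0.001 0 0.006 0;0 0 0 -0.001 0 0.006 0;0 0 0 -0.001 0 0.006 0;0 0 0 0 0 0 0",
)

```text
t: 22.52
eef_pos: [0.4449, 0.271, 0.1053]
ee_rot: [3.139, 1.361, -1.288]
force: [0.6, -0.1, -2.2]
width: 0.0248
gripper_force: 60.0
```

Run:
```python
from st import *
print('station',toS(s['eef_pos']),s['force'],s['width'])
for n in('scene','top'):
    im,d,m=F[n]
    h=cv2.cvtColor(im,cv2.COLOR_BGR2HSV);k=cv2.inRange(h,np.array((0,150,60)),np.array((6,255,255)))>0
    b=(325,180,385,225) if n=='scene' else (190,235,250,315);M=np.zeros_like(k);M[b[1]:b[3],b[0]:b[2]]=1
    v,u=np.nonzero(k&M&(d>0));P=toS(deproj(m,np.c_[u,v],d[v,u]));q=P[P[:,2]<.13];print(n,len(q),q.mean(0) if len(q) else '')
im=F['scene'][0];cv2.imwrite('pics/s8.png',cv2.resize(im[150:270,300:400],(500,600),interpolation=cv2.INTER_CUBIC))
```

```text
station [[-0.015   0.1124  0.1053]] [-0.0949 -0.7695 -1.7658] 0.024778144043378778
scene 0 
top 0
```

View pics/s8.png

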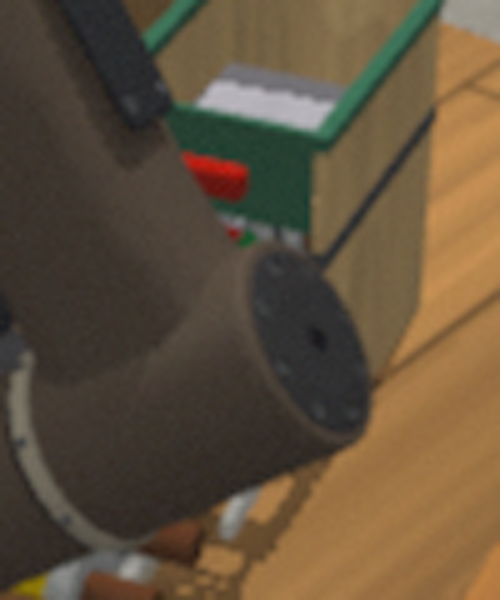

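The view is mostly hidden by the wrist. Tin4's green band shows at about (250,240), with a bit of red's body just beyond. I'll push another 12 mm, then back off slowly so red follows the flat face.

Emit:
move_arm(
  rows="0 0 0 -0.001 0 0.006 0;0 0 0 -0.001 0 0.006 0;0 0 0 0 0 0 0;0 0 0 0 0 0 0",
)

```text
t: 23.12
eef_pos: [0.4418, 0.2824, 0.1048]
ee_rot: [3.141, 1.361, -1.287]
force: [-0.4, -0.0, -1.6]
width: 0.0246
gripper_force: 60.0
```

Emit:
move_arm(
  rows="0 0 0 0.002 0 -0.009 0;0 0 0 0.002 0 -0.009 0;0 0 0 0.002 0 -0.009 0;0 0 0 0.002 0 -0.009 0;0 0 0 0.002 0 -0.009 0;0 0 0 0.002 0 -0.009 0;0 0 0 0 0 0 0;0 0 0 0 0 0 0",
)

```text
t: 24.12
eef_pos: [0.4575, 0.2292, 0.1045]
ee_rot: [-3.141, 1.362, -1.286]
force: [1.2, -0.4, -0.7]
width: 0.025
gripper_force: 60.0
```

```bash
cat > red.py <<'E'
from st import *
print('station',toS(s['eef_pos']),s['force'],s['width'])
im,d,m=F['scene'];h=cv2.cvtColor(im,cv2.COLOR_BGR2HSV)
k=(cv2.inRange(h,np.array((0,150,60)),np.array((6,255,255)))>0)&(d>0);k[:,:255]=0;k[:,400:]=0
v,u=np.nonzero(k);P=toS(deproj(m,np.c_[u,v],d[v,u]));g=(P[:,2]<.14)&(P[:,2]>.02)&(P[:,1]<.25)&(P[:,1]>-.15);print('red px',g.sum(),P[g].mean(0) if g.any() else '',np.c_[u,v][g].mean(0) if g.any() else '')
E
python3 red.py
```

```text
station [[-0.0148  0.0693  0.1045]] [ 0.9745 -1.9504 -1.5493] 0.02472041004444993
red px 11 [-0.0013  0.1948  0.1056] [349.9091 197.    ]
```

Emit:
move_arm(
  rows="0 0 0 0 0 -0.01 0;0 0 0 -0.001 0 -0.01 0;0 0 0 -0.001 0 -0.01 0;0 0 0 0 0 0 0;0 0 0 0 0 0 0",
)

```text
t: 24.85
eef_pos: [0.4657, 0.2011, 0.113]
ee_rot: [-3.139, 1.362, -1.284]
force: [1.2, -3.9, 3.0]
width: 0.0249
gripper_force: 60.0
```

```bash
python3 red.py
```

```text
station [[-0.0147  0.0401  0.113 ]] [ 2.1691 -4.4305  2.7937] 0.024900865931939117
red px 2 [0.     0.1721 0.1006] [347.5 202. ]
```

Emit:
move_arm(
  rows="0 0 0 0 0 -0.01 0;0 0 0 0 0 -0.01 0;0 0 0 0 0 -0.01 0;0 0 0 0 0 -0.01 0;0 0 0 0 0 0 0;0 0 0 0 0 0 0",
)

```text
t: 25.7
eef_pos: [0.4765, 0.1639, 0.1211]
ee_rot: [-3.141, 1.362, -1.286]
force: [1.4, -0.5, 0.1]
width: 0.0246
gripper_force: 60.0
```

```bash
python3 red.py
```

```text
station [[-0.0148  0.0013  0.1211]] [ 0.0424 -1.0139  0.2023] 0.025143070523244705
red px 0
```

Emit:
move_arm(
  rows="0 0 0 0 0 -0.012 0;0 0 0 -0.001 0 -0.015 0;0 0 0 -0.001 0 -0.02 0;0 0 0 -0.002 0 -0.025 0;0 0 0 -0.02 0 -0.01 0;0 0 0 -0.03 0 -0.006 0;0 0 0 0 0 0 0;0 0 0 0 0 0 0",
)

```text
t: 26.8
eef_pos: [0.4974, 0.0917, 0.1926]
ee_rot: [-3.138, 1.361, -1.283]
force: [0.4, 0.1, -1.5]
width: 0.0247
gripper_force: 60.0
```

```bash
python3 red.py
python3 - <<'E'
from st import *
cv2.imwrite('pics/s9.png',cv2.resize(F['scene'][0][130:300,260:420],(565,600),interpolation=cv2.INTER_CUBIC))
E
```

```text
station [[-0.0151 -0.0738  0.1918]] [ 0.6469  0.3409 -1.6091] 0.024319529504895722
red px 0
```

View pics/s9.png

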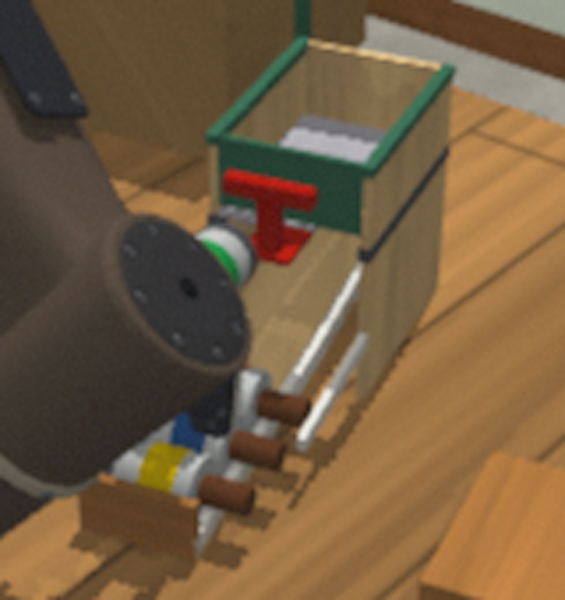

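All three tins now lie in a row in the tray (stoppers at about (227,495), (257,450) and (283,407)), and the gate is shut. I'll return the tool to vertical and measure the lane.

Emit:
move_arm(
  rows="0 0 0 -0.03 0 -0.006 0;0 0 0 -0.04 0 -0.008 0;0 10 0 0 0 0 0;0 10 0 0 0 0 0;0 10 0 0 0 0 0;0 10 0 0 0 0 0;0 10 0 0 0 0 0;0 10 0 0 0 0 0",
)

```text
t: 28.0
eef_pos: [0.4973, 0.0928, 0.2639]
ee_rot: [-3.141, 0.309, -1.286]
force: [-1.4, -1.2, -3.3]
width: 0.0248
gripper_force: 60.0
```

Emit:
move_arm(
  rows="0 9 0 0 0 0 0;0 9 0 0 0 0 0;0 0 0 0 0 0 0",
)

```text
t: 28.38
eef_pos: [0.4954, 0.0948, 0.2626]
ee_rot: [3.139, -0.002, -1.281]
force: [-0.0, 0.1, -1.4]
width: 0.025
gripper_force: 60.0
```

```bash
cat > lane.py <<'E'
from st import *
A=np.radians(33.45);C=np.array([.511,-.265]);ay=np.array([np.cos(A),np.sin(A)]);ax=np.array([np.sin(A),-np.cos(A)])
def toL(P): P=np.atleast_2d(P);q=P[:,:2]-C;return np.c_[q@ax,q@ay,P[:,2]]
E
python3 - <<'E'
from lane import *
print(s['eef_pos'],s['ee_rot'],s['q'])
for n in('top','scene'):
    im,d,m=F[n];v,u=np.nonzero(d>0);P=deproj(m,np.c_[u,v],d[v,u]);L=toL(P)
    k=(abs(L[:,0])<.08)&(abs(L[:,1])<.25)&(L[:,2]>.024)&(L[:,2]<.045)
    q=L[k]
    for lo,hi in((-.13,-.04),(-.04,.04),(.04,.13)):
        b=q[(q[:,1]>lo)&(q[:,1]<hi)];p=b[b[:,0]>0,0];g=b[b[:,0]<0,0]
        print(n,'mid y %.2f'%((lo+hi)/2),'rail+ med %.4f [%.4f %.4f] n%d'%(np.median(p),*np.percentile(p,[5,95]),len(p)),'rail- med %.4f [%.4f %.4f] n%d'%(np.median(g),*np.percentile(g,[5,95]),len(g)))
    b=q[abs(q[:,0])<.03];print('ends',[ (np.median(x),len(x)) for x in(b[b[:,1]>.19,1],b[b[:,1]<-.19,1])], b[:,1].min(),b[:,1].max())
dk=((0,60,20),(15,255,110))
for nm,bt,bs in(('a',(445,280,485,312),(128,292,158,324)),('b',(390,185,420,215),(268,308,297,334))):
    t,sc=pts('top',*dk,bt,(.09,.15)),pts('scene',*dk,bs,(.085,.15))
    print(nm,len(t[0]),len(sc[0]),'topray',toL(ray(F['top'][2],[t[1].mean(0)],.13)),'tri',toL(tri(F['top'][2],t[1].mean(0),F['scene'][2],sc[1].mean(0))[0]),'scene depth',toL(sc[0].mean(0)))
E
```

```text
[0.4962 0.0936 0.2627] [ 3.1394  0.0016 -1.2846] [ 0.5743  0.0589 -0.3078 -0.0023 -1.2057 -0.2873]
top mid y -0.09 rail+ med 0.0402 [0.0352 0.0457] n109 rail- med -0.0397 [-0.0442 -0.0347] n107
top mid y 0.00 rail+ med 0.0408 [0.0363 0.0460] n96 rail- med -0.0387 [-0.0437 -0.0334] n91
top mid y 0.09 rail+ med 0.0415 [0.0368 0.0470] n102 rail- med -0.0386 [-0.0430 -0.0331] n101
ends [(np.float64(0.2152530192897899), 63), (np.float64(-0.2159944224839582), 33)] -0.22091126825581925 0.22089866377990214
scene mid y -0.09 rail+ med 0.0467 [0.0399 0.0506] n192 rail- med -0.0332 [-0.0390 -0.0292] n172
scene mid y 0.00 rail+ med 0.0475 [0.0401 0.0510] n180 rail- med -0.0320 [-0.0395 -0.0288] n160
scene mid y 0.09 rail+ med 0.0482 [0.0415 0.0518] n213 rail- med -0.0321 [-0.0387 -0.0278] n186
ends [(np.float64(0.2136204112297202), 138), (np.float64(-0.2111411365982151), 65)] -0.21835372266418077 0.2210679003314017
a 17 182 topray [[-0.0161 -0.1727  0.13  ]] tri [[-0.0104 -0.1807  0.1062]] scene depth [[ 0.0003 -0.1779  0.1166]]
b 9 186 topray [[-0.0108  0.1698  0.13  ]] tri [[-0.0058  0.1688  0.1014]] scene depth [[0.0094 0.1715 0.1172]]
```

```bash
sed -i 's/33.45/33.2/; s/\.511,-\.265/.5121,-.2667/' lane.py
cat > slot.py <<'E'
import sys
from h import *
A=np.radians(33.2);C=np.array([.5121,-.2667])
y=float(sys.argv[1]);z=float(sys.argv[2]);P=C+y*np.array([np.cos(A),np.sin(A)]);print(P)
delta((*P,z),-146.8)
E
python3 slot.py -.107 .2
```

```text
[ 0.42256622 -0.32528926]
turn z 73.2  shift 0.2910 -0.3102 0.0627 q6 approx -19
```

Emit:
move_arm(
  rows="0 0 10.4 0 0 0 0;0 0 10.4 0 0 0 0;0 0 10.4 0 0 0 0;0 0 10.5 0 0 0 0;0 0 10.5 0 0 0 0;0 0 10.5 0 0 0 0;0 0 10.5 0 0 0 0;0 0 0 0.02 -0.021 0 0",
)

```text
t: 29.48
eef_pos: [0.4923, 0.0637, 0.2628]
ee_rot: [3.139, -0.001, -2.569]
force: [-0.1, -0.2, -1.6]
width: 0.025
gripper_force: 60.0
```

Emit:
move_arm(
  rows="0 0 0 0.04 -0.043 0 0;0 0 0 0.045 -0.048 0 0;0 0 0 0.045 -0.048 0 0;0 0 0 0.045 -0.048 0 0;0 0 0 0.04 -0.043 0 0;0 0 0 0.036 -0.038 0 0;0 0 0 0.02 -0.021 0.02 0;0 0 0 0 0 0.04 0",
)

```text
t: 30.48
eef_pos: [0.4239, -0.3196, 0.2034]
ee_rot: [-3.141, 0.003, -2.57]
force: [0.7, 1.3, -3.1]
width: 0.0247
gripper_force: 60.0
```

```bash
python3 slot.py -.107 .125
python3 - <<'E'
from lane import *
gg=((45,120,60),(75,255,255))
P,uv=pts('scene',*gg,(60,150,330,360),(.03,.2));print('band',toL(P).mean(0),len(P),'tcp',toL(s['eef_pos']),s['ee_rot'])
P,uv=pts('top',*gg,(360,150,500,360),(.03,.2));print(toL(P).mean(0),len(P))
E
```

```text
[ 0.42256622 -0.32528926]
turn z -0.5  shift 0.0042 -0.0041 0.0784 q6 approx -19
band [ 0.0158 -0.0825  0.1501] 223 tcp [[-0.0084 -0.1037  0.199 ]] [ 3.1333 -0.0031 -2.5695]
[nan nan nan] 0<stdin>:4: RuntimeWarning: Mean of empty slice.
  ret = um.true_divide(
```

```bash
for i in 1 2; do python3 slot.py -.107 .125;done
python3 - <<'E'
from lane import *
print(toL(s['eef_pos']),s['eef_pos'],C,s['qd'])
gg=((45,120,60),(75,255,255))
P,uv=pts('scene',*gg,(60,150,330,360),(.03,.2));print('band',toL(P).mean(0),len(P))
print(toL(arm.get_state()['eef_pos']))
E
```

```text
[ 0.42256622 -0.32528926]
turn z -0.4  shift 0.0033 -0.0084 0.0740 q6 approx -19
[ 0.42256622 -0.32528926]
turn z -0.4  shift 0.0033 -0.0084 0.0740 q6 approx -19
[[-0.0063 -0.1015  0.2035]] [ 0.4237 -0.317   0.2035] [ 0.5121 -0.2667] [ 0.0207 -0.0272  0.0312  0.0154  0.0011 -0.005 ]
band [ 0.0086 -0.0828  0.1454] 222
[[-0.0063 -0.1015  0.2035]]
```

Emit:
move_arm(
  rows="0 0 0 0.004 -0.006 0.02 0;0 0 0 0 0 0.02 0;0 0 0 0 0 0.02 0;0 0 0 0 0 0.01 0;0 0 0 0 0 0 0;0 0 0 0 0 0 0;0 0 0 0 0 0 0",
)

```text
t: 31.55
eef_pos: [0.4248, -0.3235, 0.1343]
ee_rot: [-3.14, 0.001, -2.564]
force: [0.2, 0.1, -2.5]
width: 0.0248
gripper_force: 60.0
```

```bash
python3 slot.py -.107 .125
python3 - <<'E'
from lane import *
print(toL(s['eef_pos']),s['eef_pos'],s['qd'])
gg=((45,120,60),(75,255,255))
P,uv=pts('scene',*gg,(60,150,330,360),(.03,.2));print('band',toL(P).mean(0),len(P))
E
```

```text
[ 0.42256622 -0.32528926]
turn z -0.1  shift 0.0029 -0.0003 0.0093 q6 approx -19
[[-0.0005 -0.1042  0.134 ]] [ 0.4246 -0.3234  0.134 ] [-0.0012  0.0014 -0.0031 -0.0004  0.0023 -0.0014]
band [ 0.0198 -0.0841  0.0809] 199
```

Emit:
move_arm(
  rows="0 0 0 0 0 0 0;0 0 0 0 0 0 0;0 0 0 0 0 0 0;0 0 0 0.004 0 0 0;0 0 0 0 0 0.008 0;0 0 0 0 0 0.006 0;0 0 0 0 0 0.004 0;0 0 0 0 0 0 0",
  squeeze=4.5,
)

```text
t: 32.65
eef_pos: [0.4212, -0.3255, 0.1153]
ee_rot: [-3.141, -0.0, -2.564]
force: [0.2, 0.1, -0.4]
width: 0.0262
gripper_force: 4.5
```

Emit:
move_arm(
  rows="0 0 0 0 0 0.003 0;0 0 0 0 0 0.002 0;0 0 0 0 0 0 0;0 0 0 0 0 0 0",
)

```text
t: 33.15
eef_pos: [0.422, -0.3258, 0.1114]
ee_rot: [-3.14, 0.001, -2.564]
force: [-0.1, 0.9, 4.6]
width: 0.026
gripper_force: 4.5
```

Run:
```python
from lane import *
print(toL(s['eef_pos']),s['force'],s['width'])
gg=((45,120,60),(75,255,255))
P,uv=pts('scene',*gg,(60,150,330,360),(.02,.2));print('band',toL(P).mean(0),len(P),np.percentile(P[:,2],[3,97]))
```

```text
[[ 0.0001 -0.1078  0.1113]] [0.37   0.164  5.2292] 0.026481733726344433
band [ 0.0199 -0.0879  0.0615] 188 [0.049 0.074]
```

Emit:
move_arm(
  rows="0 0 0 0 0 0 0.03;0 0 0 0 0 0 0.04;0 0 0 0 0 0 0.05;0 0 0 0 0 0 0.05;0 0 0 0 0 -0.02 0.05;0 0 0 0 0 -0.03 0.05;0 0 0 0 0 -0.04 0.05;0 0 0 0 0 -0.03 0.05",
)

```text
t: 34.25
eef_pos: [0.4211, -0.3256, 0.2321]
ee_rot: [-3.141, 0.001, -2.564]
force: [0.0, -0.1, -0.9]
width: 0.0497
gripper_force: 0.0
```

```bash
cat > chk.py <<'E'
from lane import *
# canisters in lane, by tops: points above z .1 in lane area seen from each view, clustered
gg=((45,120,60),(75,255,255))
cols={'green':gg,'yellow':((22,150,100),(34,255,255)),'blue':((100,120,40),(125,255,255)),'red':((0,170,90),(6,255,255))}
im,d,m=F['scene'];v,u=np.nonzero(d>0);P=deproj(m,np.c_[u,v],d[v,u]);L=toL(P)
hsv=cv2.cvtColor(im,cv2.COLOR_BGR2HSV);hv=hsv[v,u]
k=(abs(L[:,0])<.05)&(abs(L[:,1])<.22)&(L[:,2]>.095)&(L[:,2]<.15)&(hv[:,2]<140)
M=np.zeros(d.shape,np.uint8);M[v[k],u[k]]=1
n,l,stt,_=cv2.connectedComponentsWithStats(M)
for i in range(1,n):
    if stt[i,4]>40:
        q=L[l[v,u]==i];t=q[q[:,2]>np.percentile(q[:,2],98)-.012];b=q[q[:,2]<.108];print('stopper n%d mean'%len(q),q.mean(0),'top',np.percentile(q[:,2],98),'y top-bot',t[:,1].mean()-b[:,1].mean(), 'x',t[:,0].mean()-b[:,0].mean())
for c_,(lo,hi) in cols.items():
    k=(cv2.inRange(hsv,np.array(lo),np.array(hi))>0)[v,u]&(abs(L[:,0])<.06)&(abs(L[:,1])<.22)&(L[:,2]>.02)&(L[:,2]<.12)
    if k.sum()>20: print(c_,'lane',L[k].mean(0),k.sum())
    Q=toS(P);k=(cv2.inRange(hsv,np.array(lo),np.array(hi))>0)[v,u]&(abs(Q[:,0])<.08)&(Q[:,1]<.1)&(Q[:,1]>-.14)&(Q[:,2]<.12)
    if k.sum()>20: print(c_,'tray',Q[k].mean(0),k.sum())
E
python3 chk.py
python3 - <<'E'
from lane import *
# tray stoppers in top view
for n in('top','scene'):
    im,d,m=F[n];v,u=np.nonzero(d>0);P=deproj(m,np.c_[u,v],d[v,u]);S=toS(P);hv=cv2.cvtColor(im,cv2.COLOR_BGR2HSV)[v,u]
    k=(S[:,0]>.026)&(S[:,0]<.072)&(S[:,1]>-.14)&(S[:,1]<.05)&(S[:,2]>.035)&(S[:,2]<.1)&(hv[:,2]<120)
    M=np.zeros(d.shape,np.uint8);M[v[k],u[k]]=1
    N,l,stt,_=cv2.connectedComponentsWithStats(M)
    for i in range(1,N):
        if stt[i,4]>25: q=S[l[v,u]==i];print(n,len(q),q.mean(0),q.min(0),q.max(0))
E
```

```text
stopper n178 mean [-0.0012 -0.1783  0.1176] top 0.13096312906005472 y top-bot -0.003695623328221098 x -0.004871904600700007
stopper n185 mean [ 0.0072 -0.0935  0.1173] top 0.13129857538943843 y top-bot -0.0026082445336147453 x -0.00428415334353649
stopper n184 mean [0.0063 0.1714 0.1179] top 0.13114280884331014 y top-bot -0.0025413223530415807 x -0.0056638088272392695
green lane [ 0.0198 -0.0845  0.0582] 179
yellow tray [-0.0103 -0.1058  0.0654] 126
blue tray [-0.0073 -0.0555  0.0714] 105
red tray [-0.0077 -0.0007  0.0763] 99
top 78 [ 0.0421 -0.0958  0.0564] [ 0.0264 -0.1073  0.0453] [ 0.058  -0.0837  0.0698]
top 93 [ 0.0449 -0.0412  0.0607] [ 0.0274 -0.0539  0.0441] [ 0.0627 -0.0282  0.0751]
top 94 [0.0438 0.0124 0.0669] [0.0265 0.0002 0.0505] [0.0608 0.0252 0.0824]
scene 119 [0.0461 0.0042 0.0607] [ 0.0273 -0.0069  0.0379] [0.0646 0.0498 0.0706]
scene 132 [ 0.0473 -0.0494  0.0551] [ 0.0262 -0.0597  0.038 ] [ 0.0645 -0.0108  0.067 ]
scene 126 [ 0.0459 -0.1036  0.0498] [ 0.0262 -0.1123  0.0354] [ 0.0634 -0.0887  0.0594]
```

Tin4 stands in the lane at about y −0.095. Next is yellow, the lowest in the tray.

```bash
cat > pk.py <<'E'
from st import *
W=toW((.048,-.096,.12));print(W);delta(W,-163.7)
E
python3 pk.py
```

```text
[0.564  0.0883 0.12  ]
turn z 16.8  shift -0.2538 0.3566 0.1095 q6 approx -83
```

Emit:
move_arm(
  rows="0 0 8.4 0 0 0 0.032;0 0 8.4 0 0 0 0.032;0 0 0 -0.03 0.043 0 0.032;0 0 0 -0.035 0.049 0 0.032;0 0 0 -0.035 0.049 0 0.032;0 0 0 -0.035 0.049 0 0.032;0 0 0 -0.035 0.049 0 0.032;0 0 0 -0.035 0.049 0 0.032",
)

```text
t: 35.55
eef_pos: [0.5368, 0.0103, 0.2295]
ee_rot: [-3.141, -0.002, -2.857]
force: [1.6, -0.5, 0.7]
width: 0.0323
gripper_force: 0.0
```

Emit:
move_arm(
  rows="0 0 0 -0.03 0.042 0.03 0.032;0 0 0 -0.019 0.027 0.04 0.032;0 0 0 0 0 0.03 0.032;0 0 0 0 0 0 0.032;0 0 0 0 0 0 0.032;0 0 0 0 0 0 0.032",
)

```text
t: 36.3
eef_pos: [0.5654, 0.0883, 0.1319]
ee_rot: [3.141, 0.002, -2.858]
force: [-0.1, 0.2, -0.6]
width: 0.0318
gripper_force: 0.0
```

```bash
python3 pk.py
python3 - <<'E'
from st import *
print(toS(s['eef_pos']),s['ee_rot'],s['qd'])
E
```

```text
[0.564  0.0883 0.12  ]
turn z -0.0  shift 0.0012 0.0003 0.0117 q6 approx -83
[[ 0.0489 -0.0963  0.1313]] [ 3.1413  0.0015 -2.8577] [ 0.0028  0.0052 -0.0003 -0.0001  0.0026  0.0021]
```

Good alignment. Lower by 94 mm, grip at 10 N, lift slightly and let it swing.

Emit:
move_arm(
  rows="0 0 0 0.001 0 0.03 0.032;0 0 0 0 0 0.03 0.032;0 0 0 0 0 0.02 0.032;0 0 0 0 0 0.01 0.032;0 0 0 0 0 0.004 0.032;0 0 0 0 0 0 0;0 0 0 0 0 0 0;0 0 0 0 0 0 0",
  squeeze=10,
)

```text
t: 37.5
eef_pos: [0.5642, 0.0888, 0.037]
ee_rot: [3.141, 0.002, -2.857]
force: [-0.3, 5.2, -0.6]
width: 0.0256
gripper_force: 10.0
```

Emit:
move_arm(
  rows="0 0 0 0 0 -0.01 0;0 0 0 0 0 -0.015 0;0 0 0 0 0 -0.02 0;0 0 0 0 0 -0.025 0;0 0 0 0 0 -0.03 0;0 0 0 0 0 -0.03 0;0 0 0 0 0 0 0",
)

```text
t: 38.38
eef_pos: [0.565, 0.0882, 0.1693]
ee_rot: [3.142, 0.005, -2.857]
force: [1.2, -0.4, -1.8]
width: 0.0254
gripper_force: 10.0
```

```bash
cat > hang.py <<'E'
import sys
from lane import *
cols={'green':((45,120,60),(75,255,255)),'yellow':((22,150,100),(34,255,255)),'blue':((100,120,40),(125,255,255)),'red':((0,170,90),(6,255,255))}
e=s['eef_pos'];print('tcp',e,'yaw %.1f'%np.degrees(s['ee_rot'][2]),'w',s['width'])
im,d,m=F['scene'];h=cv2.cvtColor(im,cv2.COLOR_BGR2HSV);lo,hi=cols[sys.argv[1]]
v,u=np.nonzero((cv2.inRange(h,np.array(lo),np.array(hi))>0)&(d>0));P=deproj(m,np.c_[u,v],d[v,u])
k=(np.linalg.norm(P[:,:2]-e[:2],axis=1)<.13)&(P[:,2]<e[2]+.02);P=P[k]
cam=np.linalg.inv(m['camera_from_world'])[:2,3]-e[:2];cam/=np.linalg.norm(cam)
q=P.mean(0);q[:2]-=cam*.022
r=q-e-[0,0,.006];print(k.sum(),'band axis pt rel pivot: tool x %.3f y %.3f z %.3f'%(*(R.T@r)[:2],r[2]),'tilt deg %.1f'%np.degrees(np.arctan2((R.T@r)[0],-r[2])))
E
python3 hang.py yellow; python3 chk.py
```

```text
tcp [0.5643 0.0878 0.1672] yaw -163.7 w 0.026163440085693553
138 band axis pt rel pivot: tool x 0.033 y -0.005 z -0.053 tilt deg 32.0
stopper n176 mean [-0.0011 -0.1781  0.1176] top 0.131793093102261 y top-bot -0.0047188712345766215 x -0.0039045012910466762
stopper n185 mean [ 0.0075 -0.0931  0.1176] top 0.1312518257053153 y top-bot -0.0037002275115254335 x -0.004947039838131215
stopper n180 mean [0.0063 0.1713 0.1185] top 0.13106221793896855 y top-bot -0.0027070397891897913 x -0.0056267366804193895
green lane [ 0.0201 -0.0844  0.0582] 178
yellow tray [ 0.0281 -0.1218  0.1109] 76
```

Emit:
move_arm(
  rows="0 0 0 0 0 -0.03 0;0 0 0 0 0 -0.04 0;0 0 0 0 0 0 0;0 0 0 0 0 0 0;0 0 0 0 0 0 0;0 0 0 0 0 0 0;0 0 0 0 0 0 0;0 0 0 0 0 0 0",
  squeeze=4.5,
)

```text
t: 39.58
eef_pos: [0.5636, 0.0881, 0.2362]
ee_rot: [-3.142, -0.0, -2.857]
force: [-0.1, -0.1, -1.6]
width: 0.0257
gripper_force: 4.5
```

```bash
python3 hang.py yellow;python3 chk.py | grep tray; python3 slot.py .103 .2
```

```text
tcp [0.5637 0.0882 0.2364] yaw -163.7 w 0.025777048331545357
168 band axis pt rel pivot: tool x 0.005 y -0.003 z -0.063 tilt deg 4.3
blue tray [-0.0071 -0.1083  0.0669] 105
red tray [-0.0079 -0.0632  0.068 ] 58
[ 0.59828672 -0.21030099]
turn z -16.9  shift 0.1344 -0.2687 0.0364 q6 approx -37
```

Emit:
move_arm(
  rows="0 0 0 0 0 0 0;0 0 -8.4 0 0 0 0;0 0 -8.5 0 0 0 0;0 0 0 0.01 -0.02 0 0;0 0 0 0.02 -0.04 0 0;0 0 0 0.02 -0.04 0 0;0 0 0 0.02 -0.04 0 0;0 0 0 0.02 -0.04 0 0",
  squeeze=25,
)

```text
t: 40.78
eef_pos: [0.587, -0.1131, 0.2366]
ee_rot: [-3.141, 0.0, -2.562]
force: [0.0, -0.4, -0.8]
width: 0.025
gripper_force: 25.0
```

Emit:
move_arm(
  rows="0 0 0 0.02 -0.04 0 0;0 0 0 0.016 -0.033 0 0;0 0 0 0.008 -0.016 0.02 0;0 0 0 0 0 0.02 0;0 0 0 0 0 0 0;0 0 0 0 0 0 0;0 0 0 0 0 0 0",
)

```text
t: 41.65
eef_pos: [0.5994, -0.2099, 0.1974]
ee_rot: [-3.141, 0.001, -2.562]
force: [-0.1, -0.5, -1.2]
width: 0.0256
gripper_force: 25.0
```

```bash
python3 hang.py yellow; python3 slot.py .104 .135;python3 chk.py
```

```text
tcp [ 0.5992 -0.21    0.1972] yaw -146.8 w 0.02530679074257093
203 band axis pt rel pivot: tool x 0.006 y -0.003 z -0.063 tilt deg 5.9
[ 0.59912349 -0.20975342]
turn z 0.0  shift -0.0001 0.0002 0.0622 q6 approx -38
stopper n174 mean [-0.0007 -0.1778  0.1179] top 0.13185389574019843 y top-bot -0.0035233047999359834 x -0.0036385977539805914
stopper n182 mean [ 0.0071 -0.0934  0.1174] top 0.1311703738757906 y top-bot -0.003541737838438072 x -0.0050914416377567575
stopper n385 mean [0.0239 0.1034 0.1228] top 0.14893357632431684 y top-bot 0.004751130070695983 x 0.00048473629742059113
stopper n183 mean [0.0063 0.1711 0.1179] top 0.1314763910130007 y top-bot -0.0021185847023505178 x -0.005641710158427302
green lane [ 0.0199 -0.0845  0.0582] 179
blue tray [-0.0075 -0.107   0.0662] 103
red tray [-0.0074 -0.0553  0.0707] 106
```

Emit:
move_arm(
  rows="0 0 0 -0.006 0 0.02 0;0 0 0 0 0 0.025 0;0 0 0 0 0 0.02 0;0 0 0 0 0 0.01 0;0 0 0 0 0 0 0;0 0 0 0 0 0 0",
)

```text
t: 42.6
eef_pos: [0.6045, -0.2071, 0.1224]
ee_rot: [-3.141, 0.001, -2.562]
force: [0.2, 0.8, -1.0]
width: 0.0254
gripper_force: 25.0
```

Emit:
move_arm(
  rows="0 0 0 0 0 0 0;0 0 0 0 0 0.003 0;0 0 0 0 0 0.003 0;0 0 0 0 0 0.002 0;0 0 0 0 0 0.002 0;0 0 0 0 0 0.002 0;0 0 0 0 0 0 0",
  squeeze=6,
)

```text
t: 43.48
eef_pos: [0.6046, -0.2076, 0.1111]
ee_rot: [-3.139, 0.001, -2.562]
force: [-2.9, -0.0, 7.7]
width: 0.0261
gripper_force: 6.0
```

```bash
python3 hang.py yellow; python3 -c "
from lane import *
print(toL(s['eef_pos']),s['force'])"
```

```text
tcp [ 0.6047 -0.2076  0.1111] yaw -146.8 w 0.025794580557327067
193 band axis pt rel pivot: tool x 0.008 y -0.000 z -0.059 tilt deg 7.8
[[0.0012 0.1098 0.1111]] [-1.2482 -0.1151  8.0042]
```

Floor contact felt (8 N). Release and go up, then fetch the next one (blue).

Emit:
move_arm(
  rows="0 0 0 0 0 0 0.03;0 0 0 0 0 0 0.04;0 0 0 0 0 0 0.05;0 0 0 0 0 -0.02 0.05;0 0 0 0 0 -0.03 0.05;0 0 0 0 0 -0.04 0.05;0 0 0 0 0 -0.03 0.05;0 0 0 0 0 0 0.04",
)

```text
t: 44.68
eef_pos: [0.6052, -0.2073, 0.2323]
ee_rot: [-3.138, 0.004, -2.562]
force: [0.6, -0.8, -0.1]
width: 0.0449
gripper_force: 0.0
```

```bash
python3 chk.py;  cat > tr.py <<'E'
from lane import *
for n in('top','scene'):
    im,d,m=F[n];v,u=np.nonzero(d>0);P=deproj(m,np.c_[u,v],d[v,u]);S=toS(P);hv=cv2.cvtColor(im,cv2.COLOR_BGR2HSV)[v,u]
    k=(S[:,0]>.026)&(S[:,0]<.072)&(S[:,1]>-.14)&(S[:,1]<.05)&(S[:,2]>.035)&(S[:,2]<.1)&(hv[:,2]<120)
    M=np.zeros(d.shape,np.uint8);M[v[k],u[k]]=1
    N,l,stt,_=cv2.connectedComponentsWithStats(M)
    for i in range(1,N):
        if stt[i,4]>25: q=S[l[v,u]==i];print(n,len(q),q.mean(0),q.min(0),q.max(0))
E
python3 tr.py; python3 pk.py
```

```text
stopper n172 mean [-0.0008 -0.1779  0.1181] top 0.1316003724639229 y top-bot -0.0031997626509563948 x -0.003971002041174118
stopper n183 mean [ 0.0073 -0.0932  0.1177] top 0.13072296158042046 y top-bot -0.0034519362551093946 x -0.0036615492090242893
stopper n182 mean [0.0093 0.1022 0.1184] top 0.13111241711570443 y top-bot -0.002400511949521511 x -0.005848993793927634
stopper n177 mean [0.0061 0.1712 0.1185] top 0.13101575274920696 y top-bot -0.0013387702177828087 x -0.005657385617142189
green lane [ 0.0202 -0.0843  0.0584] 178
yellow lane [0.0229 0.1077 0.0588] 186
blue tray [-0.0073 -0.1077  0.0665] 106
red tray [-0.0073 -0.0555  0.0708] 105
top 85 [ 0.0437 -0.097   0.055 ] [ 0.0269 -0.1087  0.0419] [ 0.0605 -0.0846  0.0665]
top 81 [ 0.0443 -0.0439  0.0613] [ 0.0276 -0.0549  0.0407] [ 0.06   -0.0318  0.0786]
scene 134 [ 0.0474 -0.0512  0.0548] [ 0.026  -0.0618  0.0376] [ 0.0672 -0.0321  0.0649]
scene 133 [ 0.0477 -0.105   0.0501] [ 0.0262 -0.114   0.0353] [ 0.0658 -0.0876  0.0604]
[0.564  0.0883 0.12  ]
turn z 16.9  shift -0.0451 0.2944 0.1082 q6 approx -83
```

Emit:
move_arm(
  rows="0 0 8.4 0 0 0 0.032;0 0 8.5 0 0 0 0.032;0 0 0 -0.006 0.042 0 0.032;0 0 0 -0.007 0.045 0 0.032;0 0 0 -0.007 0.045 0 0.032;0 0 0 -0.007 0.045 0 0.032;0 0 0 -0.007 0.045 0 0.032;0 0 0 -0.006 0.042 0.03 0.032",
)

```text
t: 45.98
eef_pos: [0.5692, 0.0595, 0.2007]
ee_rot: [-3.142, 0.004, -2.857]
force: [0.4, -0.6, -0.8]
width: 0.0322
gripper_force: 0.0
```

Emit:
move_arm(
  rows="0 0 0 -0.006 0.031 0.03 0.032;0 0 0 0 0 0.03 0.032;0 0 0 0 0 0.01 0.032;0 0 0 0 0 0 0.032;0 0 0 0 0 0 0.032",
)

```text
t: 46.6
eef_pos: [0.566, 0.0888, 0.1305]
ee_rot: [3.142, 0.002, -2.858]
force: [0.1, 0.1, 0.2]
width: 0.0315
gripper_force: 0.0
```

```bash
sed -i 's/.048,-.096/.049,-.097/' pk.py; python3 pk.py
```

```text
[0.5652 0.0876 0.12  ]
turn z -0.0  shift 0.0010 -0.0010 0.0106 q6 approx -83
```

Emit:
move_arm(
  rows="0 0 0 0.001 -0.001 0.03 0.032;0 0 0 0 0 0.03 0.032;0 0 0 0 0 0.02 0.032;0 0 0 0 0 0.01 0.032;0 0 0 0 0 0.002 0.032;0 0 0 0 0 0 0;0 0 0 0 0 0 0;0 0 0 0 0 0 0",
  squeeze=10,
)

```text
t: 47.7
eef_pos: [0.5648, 0.0889, 0.0383]
ee_rot: [3.14, 0.002, -2.857]
force: [-2.5, 5.4, -1.3]
width: 0.0257
gripper_force: 10.0
```

Emit:
move_arm(
  rows="0 0 0 0 0 -0.01 0;0 0 0 0 0 -0.015 0;0 0 0 0 0 -0.02 0;0 0 0 0 0 -0.03 0;0 0 0 0 0 -0.04 0;0 0 0 0 0 -0.045 0;0 0 0 0 0 -0.04 0;0 0 0 0 0 0 0",
)

```text
t: 48.7
eef_pos: [0.5664, 0.0883, 0.2423]
ee_rot: [3.141, 0.008, -2.857]
force: [0.0, -0.2, -2.1]
width: 0.0256
gripper_force: 10.0
```

Emit:
move_arm(
  rows="0 0 0 0 0 0 0;0 0 0 0 0 0 0;0 0 0 0 0 0 0;0 0 0 0 0 0 0;0 0 0 0 0 0 0;0 0 0 0 0 0 0",
  squeeze=4.5,
)

```text
t: 49.45
eef_pos: [0.5645, 0.0878, 0.2373]
ee_rot: [-3.142, -0.0, -2.857]
force: [0.5, -0.2, -1.4]
width: 0.0258
gripper_force: 4.5
```

```bash
python3 hang.py blue; python3 chk.py; python3 slot.py .04 .2
```

```text
tcp [0.5645 0.0878 0.2374] yaw -163.7 w 0.026181036663587676
137 band axis pt rel pivot: tool x 0.018 y -0.006 z -0.060 tilt deg 16.8
stopper n178 mean [-0.0009 -0.1783  0.1176] top 0.1308880352444296 y top-bot -0.003902524051383166 x -0.004313215804570602
stopper n183 mean [ 0.0076 -0.0931  0.1178] top 0.13128635108406836 y top-bot -0.0034709386391473807 x -0.005376307009740265
stopper n183 mean [0.0094 0.1025 0.118 ] top 0.1315752814900328 y top-bot -0.0024641891788631937 x -0.005322956848721166
stopper n184 mean [0.0065 0.1712 0.1182] top 0.13103825744523034 y top-bot -0.0019094514348762803 x -0.005438728994598454
green lane [ 0.0202 -0.0843  0.0585] 178
yellow lane [0.0221 0.1081 0.0586] 187
red tray [-0.0076 -0.1077  0.0659] 107
[ 0.54557057 -0.24479747]
turn z -16.9  shift 0.1980 -0.2679 0.0374 q6 approx -33
```

Emit:
move_arm(
  rows="0 0 0 0 0 0 0;0 0 0 0 0 0 0;0 0 0 0 0 0 0;0 0 0 0 0 0 0",
  squeeze=3.5,
)

```text
t: 50.15
eef_pos: [0.5646, 0.0878, 0.2374]
ee_rot: [3.142, -0.0, -2.857]
force: [0.7, 0.2, -1.8]
width: 0.0259
gripper_force: 3.5
```

Emit:
move_arm(
  rows="0 0 0 0 0 0 0;0 0 -8.4 0 0 0 0;0 0 -8.5 0 0 0 0;0 0 0 0.018 -0.024 0 0;0 0 0 0.03 -0.04 0 0;0 0 0 0.03 -0.04 0 0;0 0 0 0.03 -0.04 0 0;0 0 0 0.03 -0.04 0 0",
  squeeze=25,
)

```text
t: 51.15
eef_pos: [0.5496, -0.1433, 0.2376]
ee_rot: [-3.141, 0.0, -2.562]
force: [1.4, 0.0, -1.4]
width: 0.0257
gripper_force: 25.0
```

Emit:
move_arm(
  rows="0 0 0 0.03 -0.04 0 0;0 0 0 0.02 -0.028 0 0;0 0 0 0.01 -0.016 0.02 0;0 0 0 0 0 0.02 0;0 0 0 0 0 0 0;0 0 0 0 0 0 0;0 0 0 0 0 0 0",
)

```text
t: 52.02
eef_pos: [0.5462, -0.2447, 0.1985]
ee_rot: [-3.14, 0.001, -2.562]
force: [-0.2, 0.4, -1.5]
width: 0.0256
gripper_force: 25.0
```

```bash
python3 hang.py blue; python3 slot.py .037 .122
```

```text
tcp [ 0.546  -0.2447  0.1983] yaw -146.8 w 0.02549999620211658
168 band axis pt rel pivot: tool x 0.021 y -0.005 z -0.060 tilt deg 19.3
[ 0.54306028 -0.24644016]
turn z 0.0  shift 0.0034 0.0001 0.0763 q6 approx -32
```

Emit:
move_arm(
  rows="0 0 0 0.001 0 0.02 0;0 0 0 0 0 0.02 0;0 0 0 0 0 0.02 0;0 -9.5 0 0 0 0 0;0 -9.5 0 0 0 0 0;0 0 0 0 0 0 0;0 0 0 0 0 0 0",
)

```text
t: 53.0
eef_pos: [0.5449, -0.2461, 0.1381]
ee_rot: [-3.141, 0.33, -2.562]
force: [0.1, -0.0, 1.0]
width: 0.0253
gripper_force: 25.0
```

```bash
python3 hang.py blue; python3 -c "
from lane import *
print(toL(s['eef_pos']),s['ee_rot'])
P,uv=pts('scene',(100,120,40),(125,255,255),(60,150,400,400),(.02,.2));L=toL(P);k=abs(L[:,0])<.06;print(L[k].mean(0),k.sum())"
```

```text
tcp [ 0.5451 -0.2452  0.1376] yaw -146.7 w 0.025376685195049202
178 band axis pt rel pivot: tool x 0.017 y -0.003 z -0.061 tilt deg 15.6
[[-0.0003  0.0396  0.1373]] [ 3.1414  0.3305 -2.5608]
[0.0225 0.0517 0.0819] 174
```

Emit:
move_arm(
  rows="0 6 0 0 0 0 0;0 0 0 0.002 0 0.008 0;0 0 0 0.002 0 0.008 0;0 0 0 0 0 0 0;0 0 0 0 0 0 0",
)

```text
t: 53.82
eef_pos: [0.5443, -0.246, 0.1209]
ee_rot: [3.142, 0.227, -2.563]
force: [0.2, -0.8, -1.6]
width: 0.0252
gripper_force: 25.0
```

```bash
python3 -c "
from lane import *
print(toL(s['eef_pos']),s['ee_rot'],s['force'])
P,uv=pts('scene',(100,120,40),(125,255,255),(60,150,400,400),(.02,.2));L=toL(P);k=abs(L[:,0])<.06;print(L[k].mean(0),k.sum())"; python3 chk.py
```

```text
[[0.0004 0.0385 0.1212]] [-3.1412  0.2274 -2.5628] [ 0.2829  0.3751 -1.4896]
[0.0236 0.0433 0.0644] 156
stopper n256 mean [0.01   0.0423 0.1254] top 0.1475830219930292 y top-bot 0.006566792849955996 x -0.0074958092471634225
stopper n181 mean [-0.0005 -0.178   0.1176] top 0.13120058634382414 y top-bot -0.0035494969820555333 x -0.004583776974040974
stopper n185 mean [ 0.0074 -0.0934  0.1175] top 0.13153892937519746 y top-bot -0.0037396223690201458 x -0.005069338548038907
stopper n180 mean [0.0091 0.1021 0.1183] top 0.13162449426777761 y top-bot -0.0023526155362436074 x -0.005407762796987471
stopper n181 mean [0.0063 0.1713 0.1182] top 0.1304881533899191 y top-bot -0.0029202833872462863 x -0.005495324264896952
green lane [ 0.0204 -0.0844  0.0585] 176
yellow lane [0.0232 0.1077 0.0591] 184
blue lane [0.0237 0.0438 0.0651] 160
red tray [-0.0075 -0.1079  0.0662] 105
```

Emit:
move_arm(
  rows="0 0 0 0 0 0 0;0 0 0 0.001 0 0.003 0;0 0 0 0.001 0 0.003 0;0 0 0 0 0 0.002 0;0 0 0 0.001 0 0.002 0;0 0 0 0 0 0 0",
  squeeze=6,
)

```text
t: 54.78
eef_pos: [0.5448, -0.2465, 0.1119]
ee_rot: [-3.139, 0.228, -2.561]
force: [-1.2, 0.2, 8.5]
width: 0.0258
gripper_force: 6.0
```

Emit:
move_arm(
  rows="0 0 0 0 0 0 0.03;0 0 0 0 0 0 0.04;0 0 0 0 0 0 0.05;0 0 0 -0.004 0 -0.02 0.05;0 0 0 -0.007 0 -0.03 0.05;0 0 0 -0.009 0 -0.04 0.05;0 6.5 0 -0.007 0 -0.03 0.05;0 6.5 0 0 0 0 0.04",
)

```text
t: 55.78
eef_pos: [0.5446, -0.2474, 0.2374]
ee_rot: [-3.136, 0.001, -2.563]
force: [-0.5, -0.2, -1.0]
width: 0.0447
gripper_force: 0.0
```

```bash
python3 chk.py; python3 tr.py; python3 pk.py; python3 -c "
from h import *
print(arm.get_state()['ee_rot'])"
```

```text
stopper n179 mean [-0.0008 -0.178   0.1178] top 0.13110027471496388 y top-bot -0.0043913815761260355 x -0.004700530399342315
stopper n186 mean [ 0.0073 -0.0933  0.1172] top 0.13142015285778677 y top-bot -0.003217642361286549 x -0.004581863591842213
stopper n186 mean [0.0085 0.0334 0.1183] top 0.131404110037822 y top-bot -0.0031610315392979343 x -0.006067741004984193
stopper n184 mean [0.0095 0.1022 0.1181] top 0.1316975786715253 y top-bot -0.0016774595028117706 x -0.006461600853170428
stopper n181 mean [0.0064 0.1713 0.1184] top 0.1314342576854992 y top-bot -0.002608429391833589 x -0.005882723069962654
green lane [ 0.0201 -0.0843  0.0583] 177
yellow lane [0.0231 0.1076 0.059 ] 185
blue lane [0.0227 0.0416 0.0589] 161
red tray [-0.0073 -0.1078  0.0665] 104
top 87 [ 0.0436 -0.097   0.0552] [ 0.026  -0.1085  0.0377] [ 0.0612 -0.0845  0.0679]
scene 134 [ 0.0476 -0.1047  0.0499] [ 0.0261 -0.1148  0.0353] [ 0.0651 -0.0873  0.0599]
[0.5652 0.0876 0.12  ]
turn z 16.9  shift -0.1151 0.3142 0.1130 q6 approx -83
[ 3.14081688e+00  6.41132190e-04 -2.56252702e+00]
```

Emit:
move_arm(
  rows="0 0 8.4 0 0 0 0.032;0 0 8.5 0 0 0 0.032;0 0 0 -0.014 0.038 0 0.032;0 0 0 -0.016 0.044 0 0.032;0 0 0 -0.016 0.044 0 0.032;0 0 0 -0.016 0.044 0 0.032;0 0 0 -0.016 0.044 0 0.032;0 0 0 -0.016 0.044 0 0.032",
)

```text
t: 57.08
eef_pos: [0.5609, 0.0285, 0.2337]
ee_rot: [3.141, 0.001, -2.858]
force: [-0.1, 0.2, -1.0]
width: 0.0322
gripper_force: 0.0
```

Emit:
move_arm(
  rows="0 0 0 -0.014 0.038 0.03 0.032;0 0 0 -0.007 0.018 0.03 0.032;0 0 0 0 0 0.03 0.032;0 0 0 0 0 0.02 0.032;0 0 0 0 0 0 0.032;0 0 0 0 0 0 0.032",
)

```text
t: 57.82
eef_pos: [0.5662, 0.087, 0.1245]
ee_rot: [3.141, 0.001, -2.858]
force: [0.1, -0.9, 0.5]
width: 0.032
gripper_force: 0.0
```

```bash
python3 pk.py
```

```text
[0.5652 0.0876 0.12  ]
turn z -0.0  shift 0.0010 0.0006 0.0048 q6 approx -83
```

Emit:
move_arm(
  rows="0 0 0 0.001 0 0.03 0.032;0 0 0 0 0 0.03 0.032;0 0 0 0 0 0.015 0.032;0 0 0 0 0 0.01 0.032;0 0 0 0 0 0.001 0.032;0 0 0 0 0 0 0;0 0 0 0 0 0 0;0 0 0 0 0 0 0",
  squeeze=8,
)

```text
t: 58.92
eef_pos: [0.5648, 0.0887, 0.0381]
ee_rot: [3.14, 0.002, -2.857]
force: [-3.9, 8.5, -1.6]
width: 0.0258
gripper_force: 8.0
```

Emit:
move_arm(
  rows="0 0 0 0 0 -0.01 0;0 0 0 0 0 -0.015 0;0 0 0 0 0 -0.02 0;0 0 0 0 0 -0.03 0;0 0 0 0 0 -0.04 0;0 0 0 0 0 -0.045 0;0 0 0 0 0 -0.04 0;0 0 0 0 0 0 0",
)

```text
t: 59.92
eef_pos: [0.5664, 0.0876, 0.2421]
ee_rot: [3.141, 0.008, -2.857]
force: [-0.3, -0.3, -2.6]
width: 0.0252
gripper_force: 8.0
```

Emit:
move_arm(
  rows="0 0 0 0 0 0 0;0 0 0 0 0 0 0;0 0 0 0 0 0 0;0 0 0 0 0 0 0;0 0 0 0 0 0 0;0 0 0 0 0 0 0",
  squeeze=4,
)

```text
t: 60.68
eef_pos: [0.5647, 0.087, 0.2374]
ee_rot: [-3.142, -0.0, -2.857]
force: [0.3, -0.2, -2.5]
width: 0.026
gripper_force: 4.0
```

```bash
python3 hang.py red; python3 chk.py; python3 slot.py -.03 .2
```

```text
tcp [0.5647 0.087  0.2375] yaw -163.7 w 0.026074606181548988
120 band axis pt rel pivot: tool x 0.014 y -0.007 z -0.063 tilt deg 12.3
stopper n179 mean [-0.0008 -0.1781  0.1176] top 0.13093205789950055 y top-bot -0.0041349939227434684 x -0.0039318011501460505
stopper n180 mean [ 0.0075 -0.0931  0.1182] top 0.13115015397528076 y top-bot -0.003988396872383726 x -0.004656485573840312
stopper n185 mean [0.0086 0.0336 0.1182] top 0.13191938573795758 y top-bot -0.002367798801631467 x -0.005929992575674555
stopper n178 mean [0.0091 0.102  0.1186] top 0.131948069706937 y top-bot -0.0013155198785549105 x -0.006102370935142392
stopper n185 mean [0.0066 0.1712 0.1182] top 0.13173449538917575 y top-bot -0.001913524488330376 x -0.00610777472105411
green lane [ 0.0197 -0.0841  0.0581] 177
yellow lane [0.0228 0.1076 0.0586] 185
blue lane [0.0226 0.0414 0.0589] 165
[ 0.48699707 -0.2831269 ]
turn z -16.9  shift 0.2677 -0.2672 0.0375 q6 approx -27
```

Emit:
move_arm(
  rows="0 0 0 0 0 0 0;0 0 -8.4 0 0 -0.015 0;0 0 -8.5 0 0 -0.015 0;0 0 0 0.02 -0.02 0 0;0 0 0 0.035 -0.035 0 0;0 0 0 0.037 -0.037 0 0;0 0 0 0.037 -0.037 0 0;0 0 0 0.037 -0.037 0 0",
  squeeze=25,
)

```text
t: 61.88
eef_pos: [0.5162, -0.1442, 0.2678]
ee_rot: [-3.141, 0.001, -2.562]
force: [1.3, 0.6, -1.8]
width: 0.0253
gripper_force: 25.0
```

Emit:
move_arm(
  rows="0 0 0 0.037 -0.037 0 0;0 0 0 0.032 -0.032 0 0;0 0 0 0.022 -0.022 0 0;0 0 0 0.01 -0.01 0 0;0 0 0 0 0 0 0;0 -9 0 0 0 0 0;0 0 0 0 0 0 0;0 0 0 0 0 0 0",
)

```text
t: 62.88
eef_pos: [0.4874, -0.2822, 0.2679]
ee_rot: [-3.141, 0.156, -2.562]
force: [-0.3, -0.5, -1.9]
width: 0.0254
gripper_force: 25.0
```

```bash
cat > redl.py <<'E'
from lane import *
print('tcp',toL(s['eef_pos']),s['ee_rot'],s['force'],s['width'])
P,uv=pts('scene',(0,170,90),(6,255,255),(60,120,400,400),(.02,.3));L=toL(P);k=(abs(L[:,0])<.06)&(abs(L[:,1])<.15);print(L[k].mean(0),k.sum())
E
python3 redl.py
```

```text
tcp [[-0.0006 -0.0288  0.2674]] [ 3.1414  0.1559 -2.5612] [ 0.2013 -0.3304 -2.0076] 0.025799923836288145
[ 0.026  -0.0252  0.2116] 151
```

Emit:
move_arm(
  rows="0 0 0 -0.003 0 0 0;0 0 0 0.005 0 0.03 0;0 0 0 0.005 0 0.03 0;0 0 0 0.005 0 0.03 0;0 0 0 0 0 0 0;0 0 0 0 0 0 0;0 0 0 0 0 0 0",
)

```text
t: 63.85
eef_pos: [0.4902, -0.2816, 0.1783]
ee_rot: [-3.14, 0.158, -2.562]
force: [-0.3, -0.0, -1.3]
width: 0.0254
gripper_force: 25.0
```

```bash
python3 redl.py; python3 chk.py | tail -4
```

```text
tcp [[ 0.0002 -0.0267  0.178 ]] [-3.14    0.1583 -2.562 ] [ 0.5919  0.4539 -1.5289] 0.025568421419221467
[ 0.0268 -0.0213  0.1222] 132
green lane [ 0.02   -0.0841  0.0582] 179
yellow lane [0.0227 0.1077 0.0589] 185
blue lane [0.0227 0.0418 0.0591] 166
red lane [ 0.0267 -0.0209  0.1146] 53
```

Emit:
move_arm(
  rows="0 0 0 0.003 0 0.018 0;0 0 0 0.003 0 0.018 0;0 0 0 0.002 0 0.012 0;0 0 0 0.001 0 0.008 0;0 0 0 0 0 0 0;0 0 0 0 0 0 0",
)

```text
t: 64.8
eef_pos: [0.4895, -0.2816, 0.1206]
ee_rot: [-3.141, 0.157, -2.562]
force: [-0.5, 0.8, -1.6]
width: 0.0255
gripper_force: 25.0
```

```bash
python3 redl.py; python3 chk.py | tail -4
```

```text
tcp [[ 0.0001 -0.0271  0.1206]] [-3.1407  0.1577 -2.5622] [ 0.3723 -0.6422 -0.2933] 0.025434268156606342
[ 0.0265 -0.0226  0.0642] 116
green lane [ 0.02   -0.0843  0.0584] 178
yellow lane [0.0229 0.1078 0.059 ] 185
blue lane [0.0225 0.0412 0.0588] 165
red lane [ 0.0267 -0.0227  0.0642] 119
```

Emit:
move_arm(
  rows="0 0 0 0 0 0 0;0 0 0 0.001 0 0.003 0;0 0 0 0 0 0.003 0;0 0 0 0 0 0.002 0;0 0 0 0 0 0.002 0;0 0 0 0 0 0 0",
  squeeze=6,
)

```text
t: 65.75
eef_pos: [0.4902, -0.2816, 0.1111]
ee_rot: [-3.14, 0.158, -2.562]
force: [-2.1, 0.1, 7.3]
width: 0.0258
gripper_force: 6.0
```

Floor contact. Release and withdraw upwards and away from the lane.

Emit:
move_arm(
  rows="0 0 0 0 0 0 0.03;0 0 0 0 0 0 0.04;0 0 0 0 0 0 0.05;0 0 0 -0.003 0 -0.02 0.05;0 0 0 -0.005 0 -0.03 0.05;0 0 0 -0.006 0 -0.04 0.05;0 9 0 -0.006 0 -0.04 0.05;0 0 0 0 0 -0.03 0.05",
)

```text
t: 66.75
eef_pos: [0.4902, -0.281, 0.2729]
ee_rot: [-3.14, -0.003, -2.561]
force: [0.3, 0.5, -0.3]
width: 0.0499
gripper_force: 0.0
```

Emit:
move_arm(
  rows="0 0 0 -0.03 0.04 0 0.05;0 0 0 -0.03 0.05 0 0.05;0 0 0 -0.03 0.05 0 0.05;0 0 0 -0.03 0.05 0 0.05;0 0 0 0 0 0 0.05;0 0 0 0 0 0 0.05;0 0 0 0 0 0 0.05;0 0 0 0 0 0 0.05",
)

```text
t: 67.75
eef_pos: [0.4855, -0.0578, 0.2713]
ee_rot: [3.142, -0.0, -2.564]
force: [1.2, -0.1, -0.8]
width: 0.0502
gripper_force: 0.0
```

```bash
python3 chk.py
python3 - <<'E'
from lane import *
print(s['eef_pos'],s['force'])
P,uv=pts('top',(0,180,90),(6,255,255),(230,230,300,295),(.205,.25));print('handle',cv2.minAreaRect(P[:,:2].astype(np.float32)))
a=cv2.resize(F['scene'][0][130:370,110:430],(800,600),interpolation=cv2.INTER_CUBIC);cv2.imwrite('pics/end.png',a)
E
```

```text
stopper n178 mean [-0.0011 -0.1782  0.1177] top 0.13154635678322868 y top-bot -0.003741065572557961 x -0.0046360824591147615
stopper n180 mean [ 0.0076 -0.0933  0.1182] top 0.13182811869918007 y top-bot -0.003410260892294875 x -0.005280838925553766
stopper n178 mean [ 0.0083 -0.027   0.1186] top 0.13128180705804687 y top-bot -0.002757879995340065 x -0.005919065898233104
stopper n182 mean [0.0083 0.0333 0.1187] top 0.13147926777243052 y top-bot -0.0027403572634807083 x -0.005362780561602768
stopper n184 mean [0.0091 0.102  0.1181] top 0.13103485575612372 y top-bot -0.0018461187904977444 x -0.005410552748600835
stopper n182 mean [0.0062 0.1714 0.1181] top 0.13173209874578082 y top-bot -0.0022454165320948682 x -0.005198310212009871
green lane [ 0.0199 -0.0844  0.0581] 180
yellow lane [0.0224 0.1076 0.0584] 186
blue lane [0.0228 0.0412 0.0589] 162
red lane [ 0.0255 -0.0225  0.0592] 125
[ 0.4855 -0.0573  0.2714] [-0.3117 -0.1369  0.3045]
handle ((0.48229989409446716, 0.24834516644477844), (0.04840827360749245, 0.016829686239361763), 17.940073013305664)
```

View pics/end.png

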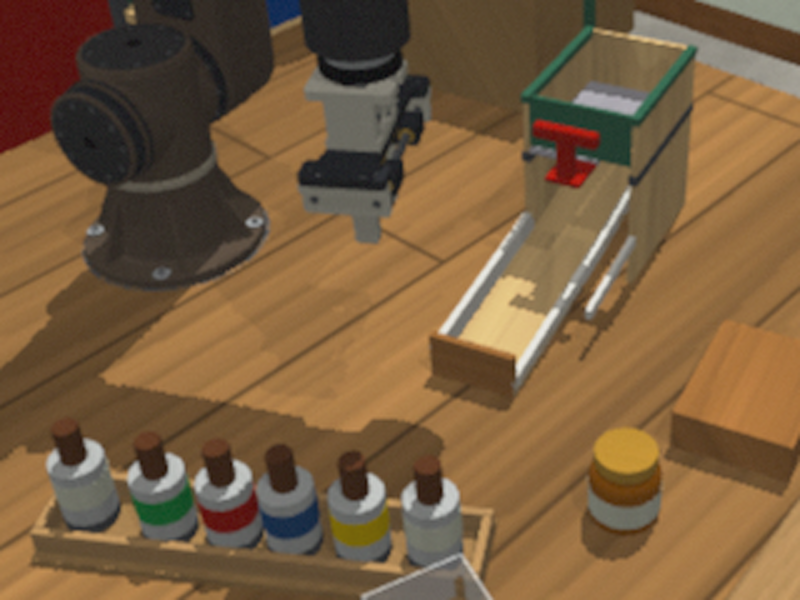

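All six canisters stand in the lane (white (83,485), green, red, blue, yellow, white (430,520) in the crop), the tray is empty, and the handle is back within about 1 mm of its shut position.

```bash
python3 -c "
from station import arm
print(arm.job_done())"
```

```text
the job is handed in; nothing more can be done
None
```

I handed the job in at about 68 s: gate drawn and shut again (handle within about 1 mm of its start), and all six canisters standing in the lane; red jammed on the ramp and I freed it by pushing it with tin4. I saw no jar, tub or box move, but did not measure them, and the hand-in gave no verdict.

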